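# Pack a pinwheel layer of kit cartons and snap the hold-down bar shut

## Task

Swing the half-lowered brass hold-down bar up and over, clear of the oak carrier board, and lay all the kit cartons flat on the board in its inlaid pinwheel pattern, one carton to an outline and lying along it (with only three cartons, any one outline stays empty), with the bar still swung open. Then swing the bar back over them and press its end down until the snap hook's sprung gate opens against the eye and snaps shut behind it. Leave the wheels, retainer ring, stopper and tube where they stand.

Things in the scene. Friction and masses are not known exactly. Their poses are not given: they have to be found in the camera images.
- board: oak carrier board, fixed: 230 mm along its x, 290 along its y (y = -155 to +135), 18 thick. Origin at bench level under the middle of the carton pattern, axes along the edges, z up. Four dark outlines 116 x 50 mm are inlaid on its top as a pinwheel round an empty square (72 mm between laid cartons). Hinge cheeks at the +y end: 26 mm wide, y = 105 to 123, 82 high; the eye at the -y end.
- spot0 (a point): middle of the first outline, on the board's top: board coordinates (25, 58, 18) mm; its long side runs along the board's x
- spot1 (a point): middle of the second outline: board coordinates (58, -25, 18) mm; its long side runs along the board's y
- spot2 (a point): middle of the third outline: board coordinates (-25, -58, 18) mm; its long side runs along the board's x
- spot3 (a point): middle of the fourth outline: board coordinates (-58, 25, 18) mm; its long side runs along the board's y
- bar (a joint): angle of the brass hold-down bar about its hinge (axis along the board's x): 0 = level over the cartons, pointing to the board's -y; grows as it swings up; 2.7 = fully open, leaning out beyond the hinge; starts half lowered. A friction hinge (0.35 N m) keeps it where it is left. Bar 14 mm wide, 10 thick, 284 long; level, its underside is 6 mm above the cartons' tops (64 mm above the bench).
- bar_hinge (a point): point on the bar's hinge axis, board coordinates (0, 112, 69) mm. A cross arm 130 mm long, 14 wide, sits on the bar 112 mm from this axis; the snap hook, a brass loop open below with the gate across its mouth, hangs 208 to 238 mm from it, reaching 37 mm below the bar's centre line.
- tongue (a point): middle of the plain end of the bar beyond the snap hook, 262 mm from the hinge on the bar's centre line: the place to pinch it (14 mm wide across the board's x, 10 mm thick, end 22 mm further out)
- gate (a joint): angle of the snap hook's sprung steel gate pin, 20 mm long: 0 = shut across the hook's mouth, opens inwards to 1.3 rad, springs shut. As the bar's end is pressed down the eye pushes the gate in, from a bar angle of about 0.12 rad (5 to 10 N at the bar's end), and it snaps shut under the eye once the bar is within about 0.02 rad of level, so press it right down; then the hook cannot come off.
- eye (a point): middle of the horizontal top bar (7 mm thick, along the board's x) of the fixed brass D-shaped eye, board coordinates (0, -117, 57.5) mm; the eye is 51 mm wide
- wheel0: bystander: amber glass wheel lying flat, 72 mm across, 14 mm thick, origin at the centre of its underside
- wheel1: bystander: second amber glass wheel, the same
- retainer: bystander: brass lens retainer ring lying flat, 64 mm across, 10 mm high, origin at the centre of its underside
- stopper: bystander: squat cobalt bottle stopper standing, 60 mm across, 58 mm high, origin at the centre of its underside
- tube: bystander: black anodised tube standing on end, 48 mm across, 150 mm high, origin at the centre of its underside
- carton0: kraft card kit carton, one of up to four alike (None if absent this time): closed, 110 mm long (its x), 44 mm wide (its y), 40 mm high, about 0.14 kg, with a paper band along its top; origin at the centre of its underside. Lies flat on the bench to the robot's right
- carton1: kraft card kit carton, one of up to four alike (None if absent this time): closed, 110 mm long (its x), 44 mm wide (its y), 40 mm high, about 0.14 kg, with a paper band along its top; origin at the centre of its underside. Lies flat on the bench to the robot's right
- carton2: kraft card kit carton, one of up to four alike (None if absent this time): closed, 110 mm long (its x), 44 mm wide (its y), 40 mm high, about 0.14 kg, with a paper band along its top; origin at the centre of its underside. Lies flat on the bench to the robot's right
- carton3: kraft card kit carton, one of up to four alike (None if absent this time): closed, 110 mm long (its x), 44 mm wide (its y), 40 mm high, about 0.14 kg, with a paper band along its top; origin at the centre of its underside. Lies flat on the bench to the robot's right
Not all that is in view belongs to the job. What is shaped like the carton3 but orange or purple is not meant.

How it is judged:
On the way, in this order (a step that is already met when the one before it is completed fails the run):
1. every carton present lies flat in an outline of its own, with the bar still swung open (z of carton0 in the frame of board between 0.012 and 0.024 m and angle between each of carton0, carton1, carton2, carton3's own z axis and vertical below 0.1 rad and ((x of carton0 in the frame of board between 0.015 and 0.035 m and y of carton0 in the frame of board between 0.048 and 0.068 m and angle between the x axis of carton0 and the x axis of board, either way round below 0.15 rad) or (x of carton0 in the frame of board between 0.048 and 0.068 m and y of carton0 in the frame of board between -0.035 and -0.015 m and angle between the x axis of carton0 and the y axis of board, either way round below 0.15 rad) or (x of carton0 in the frame of board between -0.035 and -0.015 m and y of carton0 in the frame of board between -0.068 and -0.048 m and angle between the x axis of carton0 and the x axis of board, either way round below 0.15 rad) or (x of carton0 in the frame of board between -0.068 and -0.048 m and y of carton0 in the frame of board between 0.015 and 0.035 m and angle between the x axis of carton0 and the y axis of board, either way round below 0.15 rad)) and z of carton1 in the frame of board between 0.012 and 0.024 m and ((x of carton1 in the frame of board between 0.015 and 0.035 m and y of carton1 in the frame of board between 0.048 and 0.068 m and angle between the x axis of carton1 and the x axis of board, either way round below 0.15 rad) or (x of carton1 in the frame of board between 0.048 and 0.068 m and y of carton1 in the frame of board between -0.035 and -0.015 m and angle between the x axis of carton1 and the y axis of board, either way round below 0.15 rad) or (x of carton1 in the frame of board between -0.035 and -0.015 m and y of carton1 in the frame of board between -0.068 and -0.048 m and angle between the x axis of carton1 and the x axis of board, either way round below 0.15 rad) or (x of carton1 in the frame of board between -0.068 and -0.048 m and y of carton1 in the frame of board between 0.015 and 0.035 m and angle between the x axis of carton1 and the y axis of board, either way round below 0.15 rad)) and z of carton2 in the frame of board between 0.012 and 0.024 m and ((x of carton2 in the frame of board between 0.015 and 0.035 m and y of carton2 in the frame of board between 0.048 and 0.068 m and angle between the x axis of carton2 and the x axis of board, either way round below 0.15 rad) or (x of carton2 in the frame of board between 0.048 and 0.068 m and y of carton2 in the frame of board between -0.035 and -0.015 m and angle between the x axis of carton2 and the y axis of board, either way round below 0.15 rad) or (x of carton2 in the frame of board between -0.035 and -0.015 m and y of carton2 in the frame of board between -0.068 and -0.048 m and angle between the x axis of carton2 and the x axis of board, either way round below 0.15 rad) or (x of carton2 in the frame of board between -0.068 and -0.048 m and y of carton2 in the frame of board between 0.015 and 0.035 m and angle between the x axis of carton2 and the y axis of board, either way round below 0.15 rad)) and z of carton3 in the frame of board between 0.012 and 0.024 m and ((x of carton3 in the frame of board between 0.015 and 0.035 m and y of carton3 in the frame of board between 0.048 and 0.068 m and angle between the x axis of carton3 and the x axis of board, either way round below 0.15 rad) or (x of carton3 in the frame of board between 0.048 and 0.068 m and y of carton3 in the frame of board between -0.035 and -0.015 m and angle between the x axis of carton3 and the y axis of board, either way round below 0.15 rad) or (x of carton3 in the frame of board between -0.035 and -0.015 m and y of carton3 in the frame of board between -0.068 and -0.048 m and angle between the x axis of carton3 and the x axis of board, either way round below 0.15 rad) or (x of carton3 in the frame of board between -0.068 and -0.048 m and y of carton3 in the frame of board between 0.015 and 0.035 m and angle between the x axis of carton3 and the y axis of board, either way round below 0.15 rad)) and value of joint bar above 1.2 rad), for 0.2 s.
2. the bar is down and the snap hook's gate has shut behind the eye (value of joint bar below 0.09 rad and value of joint gate below 0.15 rad), for 0.3 s.
At the end, for the whole second after the job is handed in: Every carton present is at rest flat on the board, its middle within 10 mm along each board axis of an outline's middle and its length within 0.15 rad of that outline's; the bar is within 0.09 rad of level with the gate within 0.15 rad of shut, so the eye is caught in the hook (all of step 2 and z of carton0 in the frame of board between 0.012 and 0.024 m and angle between each of carton0, carton1, carton2, carton3's own z axis and vertical below 0.1 rad and ((x of carton0 in the frame of board between 0.015 and 0.035 m and y of carton0 in the frame of board between 0.048 and 0.068 m and angle between the x axis of carton0 and the x axis of board, either way round below 0.15 rad) or (x of carton0 in the frame of board between 0.048 and 0.068 m and y of carton0 in the frame of board between -0.035 and -0.015 m and angle between the x axis of carton0 and the y axis of board, either way round below 0.15 rad) or (x of carton0 in the frame of board between -0.035 and -0.015 m and y of carton0 in the frame of board between -0.068 and -0.048 m and angle between the x axis of carton0 and the x axis of board, either way round below 0.15 rad) or (x of carton0 in the frame of board between -0.068 and -0.048 m and y of carton0 in the frame of board between 0.015 and 0.035 m and angle between the x axis of carton0 and the y axis of board, either way round below 0.15 rad)) and z of carton1 in the frame of board between 0.012 and 0.024 m and ((x of carton1 in the frame of board between 0.015 and 0.035 m and y of carton1 in the frame of board between 0.048 and 0.068 m and angle between the x axis of carton1 and the x axis of board, either way round below 0.15 rad) or (x of carton1 in the frame of board between 0.048 and 0.068 m and y of carton1 in the frame of board between -0.035 and -0.015 m and angle between the x axis of carton1 and the y axis of board, either way round below 0.15 rad) or (x of carton1 in the frame of board between -0.035 and -0.015 m and y of carton1 in the frame of board between -0.068 and -0.048 m and angle between the x axis of carton1 and the x axis of board, either way round below 0.15 rad) or (x of carton1 in the frame of board between -0.068 and -0.048 m and y of carton1 in the frame of board between 0.015 and 0.035 m and angle between the x axis of carton1 and the y axis of board, either way round below 0.15 rad)) and z of carton2 in the frame of board between 0.012 and 0.024 m and ((x of carton2 in the frame of board between 0.015 and 0.035 m and y of carton2 in the frame of board between 0.048 and 0.068 m and angle between the x axis of carton2 and the x axis of board, either way round below 0.15 rad) or (x of carton2 in the frame of board between 0.048 and 0.068 m and y of carton2 in the frame of board between -0.035 and -0.015 m and angle between the x axis of carton2 and the y axis of board, either way round below 0.15 rad) or (x of carton2 in the frame of board between -0.035 and -0.015 m and y of carton2 in the frame of board between -0.068 and -0.048 m and angle between the x axis of carton2 and the x axis of board, either way round below 0.15 rad) or (x of carton2 in the frame of board between -0.068 and -0.048 m and y of carton2 in the frame of board between 0.015 and 0.035 m and angle between the x axis of carton2 and the y axis of board, either way round below 0.15 rad)) and z of carton3 in the frame of board between 0.012 and 0.024 m and ((x of carton3 in the frame of board between 0.015 and 0.035 m and y of carton3 in the frame of board between 0.048 and 0.068 m and angle between the x axis of carton3 and the x axis of board, either way round below 0.15 rad) or (x of carton3 in the frame of board between 0.048 and 0.068 m and y of carton3 in the frame of board between -0.035 and -0.015 m and angle between the x axis of carton3 and the y axis of board, either way round below 0.15 rad) or (x of carton3 in the frame of board between -0.035 and -0.015 m and y of carton3 in the frame of board between -0.068 and -0.048 m and angle between the x axis of carton3 and the x axis of board, either way round below 0.15 rad) or (x of carton3 in the frame of board between -0.068 and -0.048 m and y of carton3 in the frame of board between 0.015 and 0.035 m and angle between the x axis of carton3 and the y axis of board, either way round below 0.15 rad)) and linear speed of each of carton0, carton1, carton2, carton3 below 0.02 m/s); the robot touches nothing.
It fails at once if the wheel0 is pushed more than 50 mm (distance of wheel0 from where it was at the start of the episode above 0.05 m).
It fails at once if the wheel1 is pushed more than 50 mm (distance of wheel1 from where it was at the start of the episode above 0.05 m).
It fails at once if the retainer is pushed more than 50 mm (distance of retainer from where it was at the start of the episode above 0.05 m).
It fails at once if the stopper is pushed more than 50 mm (distance of stopper from where it was at the start of the episode above 0.05 m).
It fails at once if the tube is pushed more than 50 mm (distance of tube from where it was at the start of the episode above 0.05 m).
Of carton0, carton1, carton2, carton3 only 3 to 4 are there at a start; the rules pass over those that are not, and their reading is None.
At some moment in a run one of carton0, carton1, carton2, carton3 may be knocked a few centimetres aside while the robot is not near it.
Once in a run the grip may slacken for a moment while it holds something.
It also fails if it takes over 210 s, if anything falls off the work surface, if the arm or the gripper's body presses on something with over 40 N, if the wrist force passes 120 N, or if a joint passes its speed limit or range.

## Robot

A 6-joint arm with a two-finger parallel gripper is mounted at the origin on the work surface. World frame = base frame: x ahead of the robot, y to its left, z up, the work surface at z = 0. Lengths are in m, angles in rad, forces in N, time in s.
With the tool pointing down it reaches from about 0.35 to 0.775 m from the base axis. Payload 5.5 kg.
Tool frame: the origin (TCP) lies at the very end of the fingers, on their centre line; the grasp point (between the pads) lies 19 mm behind it; z points along the fingers, y is the line along which they close (so a half turn about z gives the same grasp; the last joint's range is limited). The gripper opens to 85 mm and grips with 20 to 120 N. Pads are 22 mm wide; open, the fingers measure 114 mm over their backs; the gripper's body (76 mm by 85 mm) begins 54 mm behind the grasp point. The pads swing forward as they close: fully open they stand 13 mm farther back than shut.
Start: joints at [1.138, 0.313, 0.046, 1.304, 0, 1.431], TCP at [0.166, 0.551, 0.231] pointing down, gripper open.
Joint ranges: [-2.76, 2.76], [-0.86, 1.69], [-1.03, 1.26], [-2.2, 2.34], [-1.47, 1.5], [-3.14, 3.14]. Speed limits (rad/s): [2.57, 2.57, 3.14, 3.14, 3.14, 3.14].

## Interface

Orientations are given as a unit quaternion [w, x, y, z].
In Python, from workcell import get_state, read_camera, hand_in gives the robot as it stands.
- The arm moves only by the tool send_rows, never from a script. Its argument "increments" is a list of rows, each an object of numbers: "dx", "dy", "dz": the shift along the world's x, y, z in units of 25 mm (1.0 is 25 mm); "roll": the turn about the world's z in units of 8 degrees (1.0 is 8 degrees); "claw": the opening, from -1 (shut) to 1 (fully open). In form: [{"dx": .., "dy": .., "dz": .., "roll": .., "claw": ..}, ...]. A call has exactly 5 rows; each row is the pose to reach, as a shift and turn from the pose commanded when the call began; what a row does not reach only later rows make up. A row lasts 1/8 s, in which the tool goes at most 62.5 mm and 10.7 degrees, less where a joint would pass 70% of its speed; a pose out of reach is approached as far as the arm can. A call with a gripper value outside its range is refused whole. The fingers move at their own pace and stop on an object; "grip_force" is the grip in N (left out, the last holds). Time passes only in rows, so rows that repeat a pose let the fingers close, or fill a call up. It gives the time, the measured TCP pose, the force, the opening and the grip force at its end, in the units of the state.
- get_state(): the state, without advancing time (a new reading comes with each control period).
- read_camera(name): name is "side" or "top"; returns a dict with "image" (480x640x3 uint8, blue, green, red), "fx", "fy", "cx", "cy" (pixels), "world_to_cam" (4x4, takes a point from world to camera coordinates). Camera axes: x right, y up, looking along -z (the intrinsics and any distortion apply to the point x, -y, -z); pixel columns grow to the right and rows downward; lengths in m; the calibration is good to about 2 mm. A picture is of the moment at which its call begins. There is no depth.
- hand_in(): hands the job in; it is judged then, once.
The state is a dict: "clock": time; "joint_pos": joint angles; "qvel": joint speeds; "tau": joint torques, N m; "tcp_pos": TCP position; "orientation": TCP orientation; "wrist_force": force on the tool from outside, world axes, zero at the start; "ft_torque": the same for the moment, N m; "finger_gap": finger opening in m; "grip_force": force on a finger pad.
Only numpy, scipy, OpenCV 4.12 (cv2) and the standard library are available. Lean on these libraries where they do the work, as an engineer would, in place of code of your own. Each camera call takes 0.05 s, during which the arm holds its last target. There are 200 camera calls.

## Working session

There is one attempt and no reset: what is moved stays moved. The work goes in short steps, Python scripts to look and compute and a tool call to move; the robot and the scene stay as the last step left them, time stands still between calls to the robot, and variables do not carry over. Pictures are saved under pics/ and viewed, at most 14 in all, crops included, and the job is handed in when it is done.

Besides the shell and the picture viewer there is one more tool, called after "Call:" in YAML: its name, and indented under it one key for each argument. send_rows: Moves the arm, as the interface text tells. Its arguments: {"type":"object","properties":{"increments":{"type":"array","items":{"type":"object","properties":{"dx":{"type":"number"},"dy":{"type":"number"},"dz":{"type":"number"},"roll":{"type":"number"},"claw":{"type":"number"}}}},"grip_force":{"type":"number"}},"required":["increments"]}

```bash
ls; mkdir -p pics; cat > h.py <<'E'
import numpy as np, cv2
from workcell import get_state, read_camera, hand_in
def snap(name,fn=None):
    c=read_camera(name)
    if fn: cv2.imwrite('pics/'+fn,c['image'])
    return c
def px2w(c,u,v,z):
    M=np.array(c['world_to_cam']);R=M[:3,:3];t=M[:3,3]
    d=R.T@np.array([(u-c['cx'])/c['fx'],-(v-c['cy'])/c['fy'],-1.]);o=-R.T@t
    return o+d*(z-o[2])/d[2]
def w2px(c,p):
    M=np.array(c['world_to_cam']);q=M[:3,:3]@np.array(p)+M[:3,3]
    return np.array([c['cx']+c['fx']*q[0]/-q[2],c['cy']+c['fy']*-q[1]/-q[2]])
E
python3 - <<'E'
from h import *
s=get_state();print(s)
for n in('top','side'):
    c=snap(n,n+'0.png');M=np.array(c['world_to_cam']);print({k:v for k,v in c.items() if k not in('image',)}, -M[:3,:3].T@M[:3,3])
E
```

```text
pics
{'clock': 0.0, 'joint_pos': array([1.13838742e+00, 3.14008841e-01, 4.49801410e-02, 1.30358914e+00,
       1.32759411e-05, 1.43122544e+00]), 'qvel': array([-0.000678  ,  0.00095263, -0.00043048, -0.00111296, -0.00127748,
       -0.00060126]), 'tau': array([ 2.57716478e-03, -4.80625176e+01,  2.98536193e+01,  1.92100334e-02,
        5.23736787e-05,  9.24130916e-06]), 'tcp_pos': array([0.16576114, 0.55006139, 0.23040454]), 'orientation': array([-2.63299443e-04,  1.45896348e-01,  9.89299462e-01, -8.71891727e-04]), 'wrist_force': array([-0.46999394,  0.28704902,  0.70949111]), 'ft_torque': array([-0.01535994, -0.00151222, -0.04101672]), 'grip_force': 0.0, 'finger_gap': 0.08535252719861262}
{'fx': 525.9846185395506, 'fy': 525.9846185395506, 'cx': 320.73957668048786, 'cy': 236.3166181326356, 'world_to_cam': array([[ 0.00186886, -0.99997934,  0.00614995, -0.09640564],
       [ 0.98254628,  0.00298016,  0.18599443, -0.49802603],
       [-0.18600891,  0.00569502,  0.98253155, -1.06595723],
       [ 0.        ,  0.        ,  0.        ,  1.        ]])} [ 0.29123624 -0.08884881  1.14055957]
{'fx': 515.4002903941758, 'fy': 515.4002903941758, 'cx': 322.2573456480457, 'cy': 236.12570407484205, 'world_to_cam': array([[ 0.95532972, -0.29543563,  0.00793135, -0.5291131 ],
       [ 0.14949991,  0.50622918,  0.84934198, -0.09432402],
       [-0.25494096, -0.8102159 ,  0.52778339, -1.02382946],
       [ 0.        ,  0.        ,  0.        ,  1.        ]])} [ 0.25856284 -0.9380922   0.62467011]
```

View pics/top0.png

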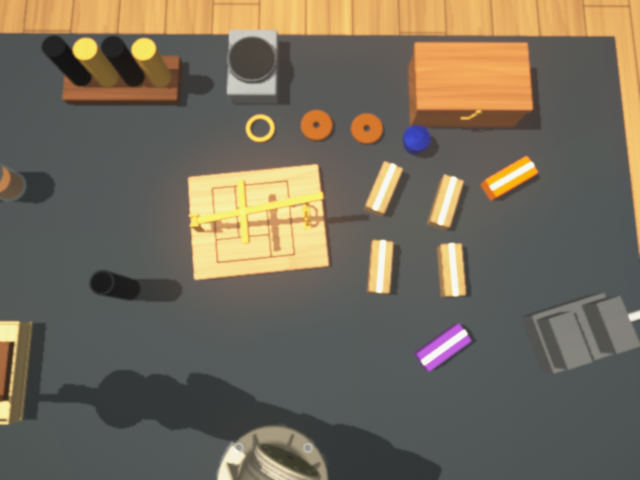

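View pics/side0.png

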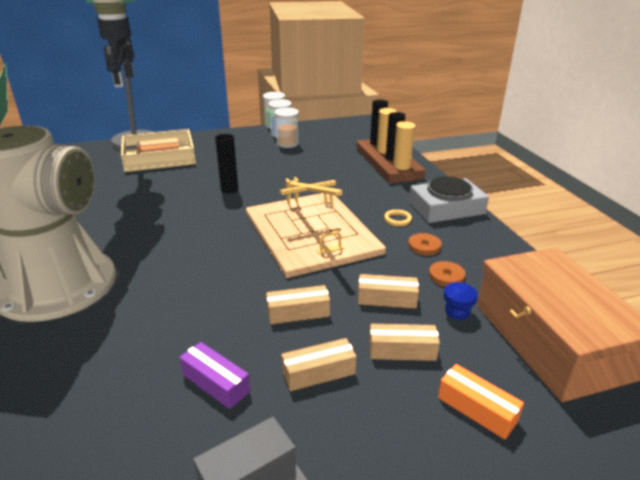

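The top view shows four kraft cartons with white bands at (384,188), (446,202), (380,266) and (452,270). The two shaped like them but not meant are orange at (510,178) and purple at (444,347). The board is around (258,222), with its hinge to the left. I'll confirm in an enlarged crop.

```bash
python3 - <<'E'
import cv2
a=cv2.imread('pics/top0.png')[145:305,180:480]
cv2.imwrite('pics/crop1.png',cv2.resize(a,None,fx=2.6667,fy=2.6667,interpolation=cv2.INTER_CUBIC))
a=cv2.imread('pics/side0.png')[165:285,235:395]
cv2.imwrite('pics/crop2.png',cv2.resize(a,None,fx=5,fy=5,interpolation=cv2.INTER_CUBIC))
E
```

```text
(no output)
```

View pics/crop1.png

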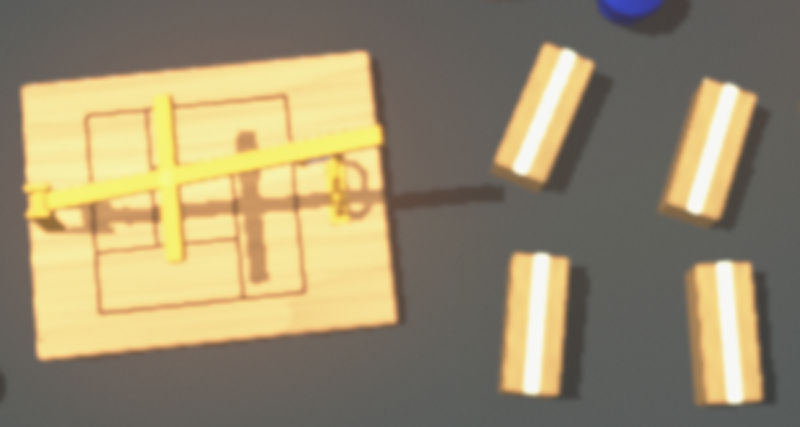

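View pics/crop2.png

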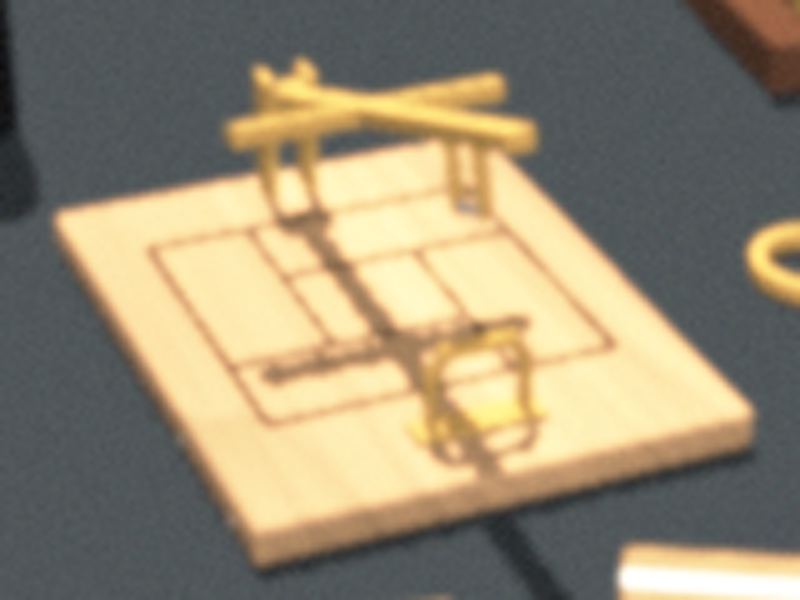

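The crops confirm four kraft cartons with white bands, plus the pinwheel board. Board corners in crop 1 are (22,86), (370,52), (398,322) and (38,358). The bar's tip is at (381,135) in crop 1 and (534,133) in crop 2.

```bash
cat > m.py <<'E'
from h import *
from scipy.optimize import least_squares
E
python3 - <<'E'
from h import *
from scipy.optimize import least_squares
import json
ct=snap('top');cs=snap('side')
f1=lambda x,y:(180+x/2.6667,145+y/2.6667)
f2=lambda x,y:(235+x/5,165+y/5)
ob=[((22,86),(115,135)),((370,52),(115,-155)),((398,322),(-115,-155)),((38,358),(-115,135)),((86,115),(83,83)),((287,95),(83,-83)),((304,291),(-83,-83)),((100,313),(-83,83))]
P=np.array([px2w(ct,*f1(*a),.018)[:2] for a,_ in ob]);B=np.array([b for _,b in ob])/1000
# side obs
ob2=[((57,213),(-115,135)),((262,535),(-115,-155)),((752,412),(115,-155)),((150,248),(-83,83)),((270,423),(-83,-83)),((612,347),(83,-83)) ]
P2=np.array([px2w(cs,*f2(*a),.018)[:2] for a,_ in ob2]);B2=np.array([b for _,b in ob2])/1000
def r(p,B,P):
    c,s=np.cos(p[2]),np.sin(p[2]);return (B@np.array([[c,s],[-s,c]])+p[:2]-P)
for BB,PP in((B,P),(B2,P2),(np.r_[B,B2],np.r_[P,P2])):
    s=least_squares(lambda p:r(p,BB,PP).ravel(),[.4,0,0]);print('board',s.x,np.abs(r(s.x,BB,PP)).max())
p=s.x;c,sn=np.cos(p[2]),np.sin(p[2]);R=np.array([[c,-sn],[sn,c]])
for n,a,b in(('A',(567,50),(520,174)),('B',(729,85),(698,214)),('C',(541,254),(533,392)),('D',(726,263),(735,402))):
    A=px2w(ct,*f1(*a),.04)[:2];Bq=px2w(ct,*f1(*b),.04)[:2];d=A-Bq
    print(n,((A+Bq)/2).round(4),'len',np.linalg.norm(d).round(4),'yaw deg',np.degrees(np.arctan2(d[1],d[0])).round(1))
# bar
def tip(th,L=.284,x=0):
    b=np.array([x,.112-L*np.cos(th)]);w=R@b+p[:2];return np.r_[w,.069+L*np.sin(th)]
o=[(ct,f1(381,135)),(cs,f2(534,133))]
q=least_squares(lambda t:np.concatenate([w2px(c_,tip(t[0]))-u for c_,u in o]),[.5]);print('bar',q.x,q.fun,tip(q.x[0]),tip(q.x[0],.262))
print('hinge',tip(0,0))
for b in((25,58),(58,-25),(-25,-58),(-58,25)):print('spot',(R@np.array(b)/1000+p[:2]).round(4))
for nm,uv,z in(('tubetop',(102,282),.15),('stop',(416,138),.04),('w0',(316,125),.014),('w1',(366,128),.014),('ret',(260,128),.01)):print(nm,px2w(ct,*uv,z).round(3))
print(get_state()['clock'])
E
```

```text
board [0.53732864 0.0524792  0.10433043] 0.0015775336391691264
board [0.54017691 0.05119027 0.10786767] 0.0024952363141512723
board [0.53854936 0.0519205  0.10742338] 0.003547092105324001
A [ 0.6094 -0.232 ] len 0.1122 yaw deg -21.1
B [ 0.5784 -0.3692] len 0.1119 yaw deg -15.4
C [ 0.4365 -0.2232] len 0.1102 yaw deg -4.4
D [ 0.4294 -0.3761] len 0.1105 yaw deg 1.1
bar [0.37450871] [ 0.60675055 -0.88173889 -3.06891232  0.3761898 ] [ 0.55488012 -0.09951674  0.17289155] [ 0.55268484 -0.07915964  0.16484362]
hinge [0.52654106 0.1632749  0.069     ]
spot [0.5572 0.1123]
spot [0.5989 0.0333]
spot [ 0.5199 -0.0084]
spot [0.4782 0.0706]
tubetop [0.39  0.317 0.15 ]
stop [ 0.721 -0.305  0.04 ]
w0 [ 0.762 -0.084  0.014]
w1 [ 0.755 -0.198  0.014]
ret [0.756 0.043 0.01 ]
0.2
```

Call:
send_rows:
  increments:
    - {"dx": 1.0,"dy": -1.6,"dz": 0.4,"roll": -0.56,"claw": 1}
    - {"dx": 2.0,"dy": -3.3,"dz": 0.8,"roll": -1.12,"claw": 1}
    - {"dx": 3.0,"dy": -5.0,"dz": 1.2,"roll": -1.68,"claw": 1}
    - {"dx": 4.0,"dy": -6.7,"dz": 1.6,"roll": -2.24,"claw": 1}
    - {"dx": 5.0,"dy": -8.4,"dz": 2.0,"roll": -2.8,"claw": 1}
  grip_force: 40

```text
clock: 0.82
tcp_pos: [0.2915, 0.3391, 0.2816]
orientation: [0.0, 0.336, 0.942, 0.0]
wrist_force: [0.7, 0.3, 0.6]
finger_gap: 0.0855
grip_force: 0.0
```

Call:
send_rows:
  increments:
    - {"dx": 1.0,"dy": -1.6,"dz": 0.2,"roll": -0.56,"claw": 1}
    - {"dx": 2.0,"dy": -3.3,"dz": 0.4,"roll": -1.12,"claw": 1}
    - {"dx": 3.0,"dy": -5.0,"dz": 0.6,"roll": -1.68,"claw": 1}
    - {"dx": 4.0,"dy": -6.7,"dz": 0.7,"roll": -2.24,"claw": 1}
    - {"dx": 5.0,"dy": -8.4,"dz": 0.8,"roll": -2.8,"claw": 1}

```text
clock: 1.45
tcp_pos: [0.4165, 0.1291, 0.3015]
orientation: [0.0, 0.513, 0.858, 0.0]
wrist_force: [0.4, 1.3, 0.1]
finger_gap: 0.0854
grip_force: 0.0
```

Call:
send_rows:
  increments:
    - {"dx": 1.1,"dy": -1.6,"dz": 0,"roll": -0.56,"claw": 1}
    - {"dx": 2.2,"dy": -3.3,"dz": 0,"roll": -1.12,"claw": 1}
    - {"dx": 3.3,"dy": -5.0,"dz": 0,"roll": -1.68,"claw": 1}
    - {"dx": 4.4,"dy": -6.7,"dz": 0,"roll": -2.24,"claw": 1}
    - {"dx": 5.47,"dy": -8.4,"dz": 0,"roll": -2.8,"claw": 1}

```text
clock: 2.08
tcp_pos: [0.5534, -0.081, 0.3012]
orientation: [-0.0, 0.67, 0.742, 0.0]
wrist_force: [0.9, -0.0, -0.8]
finger_gap: 0.0853
grip_force: 0.0
```

Call:
send_rows:
  increments:
    - {"dz": -1.3,"claw": 1}
    - {"dz": -2.6,"claw": 1}
    - {"dz": -3.9,"claw": 1}
    - {"dz": -5.1,"claw": 1}
    - {"dz": -6.2,"claw": 1}

```text
schema error: expected keys dx, dy, dz, roll, claw
```

Call:
send_rows:
  increments:
    - {"claw": -0.3}
    - {"claw": -0.6}
    - {"claw": -0.8}
    - {"claw": -0.9}
    - {"claw": -0.9}
  grip_force: 25

```text
schema error: expected keys dx, dy, dz, roll, claw
```

```bash
python3 - <<'E'
from h import *
s=get_state();print(s['finger_gap'],s['grip_force'],s['tcp_pos'],s['wrist_force'])
c=snap('side');a=c['image'][90:330,200:520]
cv2.imwrite('pics/g1.png',cv2.resize(a,None,fx=2.5,fy=2.5,interpolation=cv2.INTER_CUBIC))
R=lambda a:np.array([[np.cos(a),-np.sin(a)],[np.sin(a),np.cos(a)]])
for th in np.arange(.37,2.6,.2):
    b=np.array([0,.112-.262*np.cos(th)]);w=R(.1056)@b+[.5385,.052];print(th.round(2),w.round(4),(.069+.262*np.sin(th)).round(4))
E
```

```text
0.08531098414653596 0.0 [ 0.55340249 -0.08097322  0.30115228] [ 0.93323789 -0.02822526 -0.80657076]
0.37 [ 0.5524 -0.0795] 0.1637
0.57 [ 0.5499 -0.056 ] 0.2104
0.77 [ 0.5465 -0.0237] 0.2514
0.97 [0.5423 0.0161] 0.2851
1.17 [0.5375 0.0617] 0.3102
1.37 [0.5322 0.1114] 0.3257
1.57 [0.5267 0.1632] 0.331
1.77 [0.5212 0.2149] 0.3258
1.97 [0.516  0.2646] 0.3104
2.17 [0.5111 0.3103] 0.2854
2.37 [0.5069 0.3501] 0.2517
2.57 [0.5035 0.3825] 0.2107
```

View pics/g1.png

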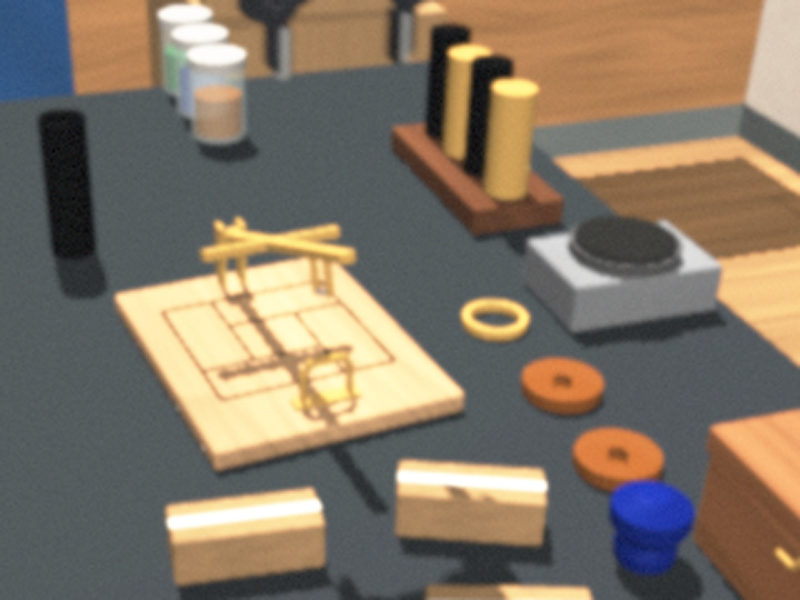

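The picture shows the gripper still raised, with its fingers at the top edge around (283,50) and (403,40). The bar is untouched. Every row needs all five keys, so I'm resending.

Call:
send_rows:
  increments:
    - {"dx": 0,"dy": 0,"roll": 0,"dz": -1.3,"claw": 1}
    - {"dx": 0,"dy": 0,"roll": 0,"dz": -2.6,"claw": 1}
    - {"dx": 0,"dy": 0,"roll": 0,"dz": -3.9,"claw": 1}
    - {"dx": 0,"dy": 0,"roll": 0,"dz": -5.1,"claw": 1}
    - {"dx": 0,"dy": 0,"roll": 0,"dz": -6.2,"claw": 1}

```text
clock: 2.75
tcp_pos: [0.5522, -0.0791, 0.145]
orientation: [-0.0, 0.669, 0.743, -0.0]
wrist_force: [0.1, 0.1, -0.5]
finger_gap: 0.0852
grip_force: 0.0
```

Call:
send_rows:
  increments:
    - {"dx": 0,"dy": 0,"dz": 0,"roll": 0,"claw": -0.3}
    - {"dx": 0,"dy": 0,"dz": 0,"roll": 0,"claw": -0.6}
    - {"dx": 0,"dy": 0,"dz": 0,"roll": 0,"claw": -0.8}
    - {"dx": 0,"dy": 0,"dz": 0,"roll": 0,"claw": -0.9}
    - {"dx": 0,"dy": 0,"dz": 0,"roll": 0,"claw": -0.9}
  grip_force: 25

```text
clock: 3.38
tcp_pos: [0.5529, -0.0799, 0.147]
orientation: [0.001, 0.669, 0.743, -0.0]
wrist_force: [-0.5, -2.2, 1.3]
finger_gap: 0.013
grip_force: 29.6
```

```bash
python3 - <<'E'
from h import *
s=get_state();print(s['finger_gap'],s['grip_force'],s['tcp_pos'],s['wrist_force'])
c=snap('side');a=c['image'][90:330,200:520]
cv2.imwrite('pics/g2.png',cv2.resize(a,None,fx=2.5,fy=2.5,interpolation=cv2.INTER_CUBIC))
E
```

```text
0.012974127971455732 29.64615672826767 [ 0.55288911 -0.07993153  0.14697793] [-0.48255665 -2.19552582  1.30021861]
```

View pics/g2.png

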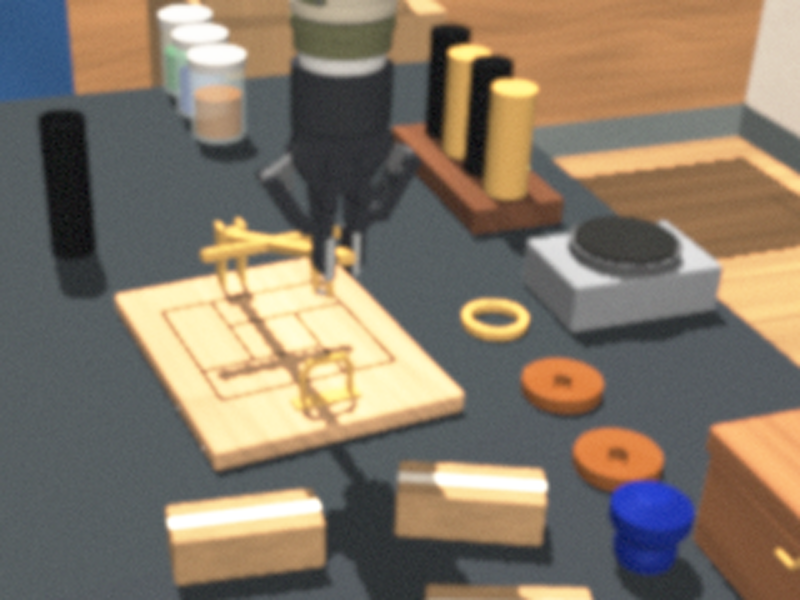

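The fingers are pinching the bar's tongue at (343,255), with a gap of 13 mm. Next I swing it open along its arc.

Call:
send_rows:
  increments:
    - {"dx": -0.05,"dy": 0.43,"dz": 0.96,"roll": 0,"claw": -0.9}
    - {"dx": -0.1,"dy": 0.94,"dz": 1.87,"roll": 0,"claw": -0.9}
    - {"dx": -0.16,"dy": 1.55,"dz": 2.72,"roll": 0,"claw": -0.9}
    - {"dx": -0.24,"dy": 2.23,"dz": 3.51,"roll": 0,"claw": -0.9}
    - {"dx": -0.32,"dy": 2.99,"dz": 4.22,"roll": 0,"claw": -0.9}

```text
clock: 4.05
tcp_pos: [0.5447, -0.0045, 0.252]
orientation: [0.0, 0.669, 0.743, -0.0]
wrist_force: [1.8, -1.2, -6.0]
finger_gap: 0.0134
grip_force: 30.2
```

Call:
send_rows:
  increments:
    - {"dx": -0.09,"dy": 0.83,"dz": 0.64,"roll": 0,"claw": -0.9}
    - {"dx": -0.18,"dy": 1.72,"dz": 1.18,"roll": 0,"claw": -0.9}
    - {"dx": -0.28,"dy": 2.66,"dz": 1.64,"roll": 0,"claw": -0.9}
    - {"dx": -0.38,"dy": 3.64,"dz": 2.0,"roll": 0,"claw": -0.9}
    - {"dx": -0.49,"dy": 4.65,"dz": 2.26,"roll": 0,"claw": -0.9}

```text
clock: 4.68
tcp_pos: [0.5323, 0.1114, 0.3086]
orientation: [0.001, 0.669, 0.743, -0.001]
wrist_force: [1.2, -2.0, -4.1]
finger_gap: 0.0134
grip_force: 35.0
```

Call:
send_rows:
  increments:
    - {"dx": -0.11,"dy": 1.03,"dz": 0.15,"roll": 0,"claw": -0.9}
    - {"dx": -0.22,"dy": 2.07,"dz": 0.21,"roll": 0,"claw": -0.9}
    - {"dx": -0.33,"dy": 3.11,"dz": 0.15,"roll": 0,"claw": -0.9}
    - {"dx": -0.44,"dy": 4.14,"dz": 0,"roll": 0,"claw": -0.9}
    - {"dx": -0.54,"dy": 5.14,"dz": -0.25,"roll": 0,"claw": -0.9}

```text
clock: 5.3
tcp_pos: [0.5185, 0.2404, 0.3028]
orientation: [0.001, 0.669, 0.743, -0.0]
wrist_force: [-0.8, -3.0, -0.0]
finger_gap: 0.0132
grip_force: 37.8
```

Call:
send_rows:
  increments:
    - {"dx": -0.1,"dy": 0.97,"dz": -0.35,"roll": 0,"claw": -0.9}
    - {"dx": -0.2,"dy": 1.91,"dz": -0.81,"roll": 0,"claw": -0.9}
    - {"dx": -0.3,"dy": 2.8,"dz": -1.35,"roll": 0,"claw": -0.9}
    - {"dx": -0.38,"dy": 3.63,"dz": -1.99,"roll": 0,"claw": -0.9}
    - {"dx": -0.46,"dy": 4.39,"dz": -2.7,"roll": 0,"claw": -0.9}

```text
clock: 5.92
tcp_pos: [0.5065, 0.3522, 0.2356]
orientation: [-0.001, 0.668, 0.744, 0.001]
wrist_force: [-3.2, 2.6, 4.2]
finger_gap: 0.0135
grip_force: 26.4
```

```bash
python3 - <<'E'
from h import *
s=get_state();print(s['clock'],s['finger_gap'],s['grip_force'],s['tcp_pos'],s['wrist_force'])
c=snap('side');cv2.imwrite('pics/g3.png',c['image'][0:330,60:500])
E
```

```text
5.925 0.013498399425758773 26.41681730747223 [0.50649059 0.35215443 0.23564804] [-3.19839234  2.58971097  4.1664857 ]
```

View pics/g3.png

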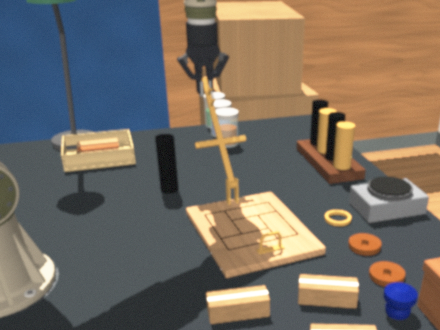

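The bar now leans well open, at about 2.37 rad, with its tongue at (208,85) in the gripper. I'll release it and measure the cartons again.

Call:
send_rows:
  increments:
    - {"dx": 0,"dy": 0,"dz": 0,"roll": 0,"claw": -0.4}
    - {"dx": 0,"dy": 0,"dz": 0,"roll": 0,"claw": 0.2}
    - {"dx": 0,"dy": 0,"dz": 0,"roll": 0,"claw": 0.5}
    - {"dx": 0,"dy": 0,"dz": 1,"roll": 0,"claw": 0.8}
    - {"dx": 0,"dy": 0,"dz": 2.6,"roll": 0,"claw": 1}

```text
clock: 6.6
tcp_pos: [0.5071, 0.3489, 0.299]
orientation: [-0.001, 0.669, 0.743, -0.001]
wrist_force: [0.5, 0.7, 0.2]
finger_gap: 0.0854
grip_force: 0.0
```

```bash
cat > det.py <<'E'
from h import *
PB=np.array([.5385,.0521]);YB=.1056
RB=lambda a:np.array([[np.cos(a),-np.sin(a)],[np.sin(a),np.cos(a)]])
SP=np.array([(25,58),(58,-25),(-25,-58),(-58,25)])/1000.
OFF=np.array([(-15,0),(0,15),(15,0),(0,-15)])/1000.
CL=YB+np.array([np.pi/2,0,np.pi/2,0])
def detect(c=None,z=.04):
    c=c or snap('top');h=cv2.cvtColor(c['image'],cv2.COLOR_BGR2HSV)
    m=cv2.inRange(h,(0,0,190),(180,60,255));m[:, :190]=0;m[:,500:]=0;m[:100]=0;m[320:]=0
    out=[]
    for k in cv2.findContours(m,cv2.RETR_EXTERNAL,cv2.CHAIN_APPROX_NONE)[0]:
        if cv2.contourArea(k)<80: continue
        b=cv2.boxPoints(cv2.minAreaRect(k))
        e=[np.linalg.norm(b[i]-b[(i+1)%4]) for i in range(2)]
        if e[0]<e[1]: b=np.roll(b,-1,0)
        p,q=(b[0]+b[3])/2,(b[1]+b[2])/2
        P,Q=px2w(c,*p,z)[:2],px2w(c,*q,z)[:2];d=P-Q
        y=np.arctan2(d[1],d[0]);y=(y+np.pi/2)%np.pi-np.pi/2
        out.append(((P+Q)/2,y,np.linalg.norm(d)))
    return out
def plan(ctr,yaw,k):
    st=get_state();q=st['orientation'];a=q[1:3]/np.hypot(*q[1:3]);cl=np.arctan2(2*a[1]**2-1,2*a[0]*a[1])
    w=lambda t:(t+np.pi/2)%np.pi-np.pi/2
    r1=w(yaw+np.pi/2-cl);D=w(CL[k]-(yaw+np.pi/2))
    g=ctr+RB(-D)@RB(YB)@OFF[k];pl=PB+RB(YB)@(SP[k]+OFF[k])
    t=st['tcp_pos']
    print('pick',g.round(4),'move',((g-t[:2])/.025).round(2),'dz to .004',((.004-t[2])/.025).round(2),'roll',(np.degrees(r1)/8).round(2))
    print('place',pl.round(4),'move',((pl-g)/.025).round(2),'roll',(np.degrees(D)/8).round(2))
E
python3 - <<'E'
from det import *
s=get_state();print(s['clock'],s['tcp_pos'])
L=detect()
for x in L:print(x[0].round(4),np.degrees(x[1]).round(1),x[2].round(4))
b=min(L,key=lambda x:np.hypot(*(x[0]-[.578,-.369])));plan(b[0],b[1],0)
c=min(L,key=lambda x:np.hypot(*(x[0]-[.4365,-.2232])));plan(c[0],c[1],0)
E
```

```text
6.6 [0.50706416 0.34885268 0.29899737]
[ 0.4308 -0.3742] 2.2 0.111
[ 0.4369 -0.2217] -5.5 0.1116
[ 0.5803 -0.3673] -18.6 0.1126
[ 0.6102 -0.2319] -23.1 0.1126
pick [ 0.5661 -0.3625] move [  2.3  -28.49] dz to .004 -12.08 roll 8.18
place [0.5423 0.1108] move [-0.95 18.93] roll 3.08
pick [ 0.4219 -0.2202] move [ -3.47 -22.8 ] dz to .004 -12.08 roll 9.82
place [0.5423 0.1108] move [ 4.82 13.24] roll 1.44
```

Call:
send_rows:
  increments:
    - {"dx": 0.16,"dy": -1.9,"dz": 0,"roll": 0.5,"claw": 1}
    - {"dx": 0.32,"dy": -3.8,"dz": 0,"roll": 1.1,"claw": 1}
    - {"dx": 0.48,"dy": -5.7,"dz": 0,"roll": 1.6,"claw": 1}
    - {"dx": 0.64,"dy": -7.6,"dz": 0,"roll": 2.2,"claw": 1}
    - {"dx": 0.8,"dy": -9.5,"dz": 0,"roll": 2.7,"claw": 1}

```text
clock: 7.28
tcp_pos: [0.5276, 0.1103, 0.2999]
orientation: [0.0, 0.517, 0.856, 0.0]
wrist_force: [0.6, 0.1, -0.2]
finger_gap: 0.0854
grip_force: 0.0
```

Call:
send_rows:
  increments:
    - {"dx": 0.16,"dy": -1.9,"dz": -0.4,"roll": 0.5,"claw": 1}
    - {"dx": 0.32,"dy": -3.8,"dz": -0.8,"roll": 1.1,"claw": 1}
    - {"dx": 0.48,"dy": -5.7,"dz": -1.2,"roll": 1.6,"claw": 1}
    - {"dx": 0.64,"dy": -7.6,"dz": -1.6,"roll": 2.2,"claw": 1}
    - {"dx": 0.8,"dy": -9.5,"dz": -2,"roll": 2.7,"claw": 1}

```text
clock: 7.9
tcp_pos: [0.5474, -0.1273, 0.2496]
orientation: [0.001, 0.348, 0.938, 0.0]
wrist_force: [-0.0, -0.0, -0.8]
finger_gap: 0.0853
grip_force: 0.0
```

Call:
send_rows:
  increments:
    - {"dx": 0.16,"dy": -1.9,"dz": -1,"roll": 0.5,"claw": 1}
    - {"dx": 0.32,"dy": -3.8,"dz": -2,"roll": 1.1,"claw": 1}
    - {"dx": 0.48,"dy": -5.7,"dz": -3,"roll": 1.7,"claw": 1}
    - {"dx": 0.64,"dy": -7.6,"dz": -4,"roll": 2.3,"claw": 1}
    - {"dx": 0.76,"dy": -9.49,"dz": -5,"roll": 2.88,"claw": 1}

```text
clock: 8.52
tcp_pos: [0.5662, -0.3647, 0.124]
orientation: [0.0, 0.153, 0.988, -0.0]
wrist_force: [0.5, 0.3, 0.1]
finger_gap: 0.0853
grip_force: 0.0
```

Call:
send_rows:
  increments:
    - {"dx": 0,"dy": 0,"dz": -1,"roll": 0,"claw": 1}
    - {"dx": 0,"dy": 0,"dz": -2.1,"roll": 0,"claw": 1}
    - {"dx": 0,"dy": 0,"dz": -3.2,"roll": 0,"claw": 1}
    - {"dx": 0,"dy": 0,"dz": -4.2,"roll": 0,"claw": 1}
    - {"dx": 0,"dy": 0,"dz": -4.8,"roll": 0,"claw": 1}

```text
clock: 9.15
tcp_pos: [0.5656, -0.3625, 0.0032]
orientation: [-0.001, 0.155, 0.988, 0.0]
wrist_force: [0.2, -0.8, 0.0]
finger_gap: 0.0853
grip_force: 0.0
```

Call:
send_rows:
  increments:
    - {"dx": 0,"dy": 0,"dz": 0,"roll": 0,"claw": 0.5}
    - {"dx": 0,"dy": 0,"dz": 0,"roll": 0,"claw": 0}
    - {"dx": 0,"dy": 0,"dz": 0,"roll": 0,"claw": -0.3}
    - {"dx": 0,"dy": 0,"dz": 0,"roll": 0,"claw": -0.3}
    - {"dx": 0,"dy": 0,"dz": 0,"roll": 0,"claw": -0.3}
  grip_force: 40

```text
clock: 9.78
tcp_pos: [0.5674, -0.3632, 0.0061]
orientation: [0.001, 0.154, 0.988, -0.001]
wrist_force: [-0.8, -0.4, 5.5]
finger_gap: 0.0436
grip_force: 42.6
```

Call:
send_rows:
  increments:
    - {"dx": 0,"dy": 0,"dz": 1,"roll": 0,"claw": -0.3}
    - {"dx": 0,"dy": 0,"dz": 2,"roll": 0,"claw": -0.3}
    - {"dx": 0,"dy": 0,"dz": 3,"roll": 0,"claw": -0.3}
    - {"dx": 0,"dy": 0,"dz": 4,"roll": 0,"claw": -0.3}
    - {"dx": 0,"dy": 0,"dz": 5,"roll": 0,"claw": -0.3}

```text
clock: 10.4
tcp_pos: [0.5661, -0.362, 0.1298]
orientation: [-0.001, 0.154, 0.988, 0.0]
wrist_force: [1.2, -0.1, -1.4]
finger_gap: 0.0437
grip_force: 41.8
```

Call:
send_rows:
  increments:
    - {"dx": -0.1,"dy": 1.8,"dz": 0,"roll": 0.3,"claw": -0.3}
    - {"dx": -0.2,"dy": 3.7,"dz": 0,"roll": 0.6,"claw": -0.3}
    - {"dx": -0.3,"dy": 5.6,"dz": 0,"roll": 0.9,"claw": -0.3}
    - {"dx": -0.4,"dy": 7.5,"dz": 0,"roll": 1.2,"claw": -0.3}
    - {"dx": -0.5,"dy": 9.4,"dz": 0,"roll": 1.5,"claw": -0.3}

```text
clock: 11.02
tcp_pos: [0.5533, -0.1257, 0.1293]
orientation: [-0.0, 0.049, 0.999, 0.0]
wrist_force: [0.3, 0.1, -2.0]
finger_gap: 0.0439
grip_force: 42.0
```

Call:
send_rows:
  increments:
    - {"dx": -0.1,"dy": 2,"dz": 0,"roll": 0.4,"claw": -0.3}
    - {"dx": -0.2,"dy": 4.0,"dz": 0,"roll": 0.8,"claw": -0.3}
    - {"dx": -0.3,"dy": 6.3,"dz": 0,"roll": 1.1,"claw": -0.3}
    - {"dx": -0.45,"dy": 8.5,"dz": 0,"roll": 1.47,"claw": -0.3}
    - {"dx": -0.45,"dy": 9.53,"dz": 0,"roll": 1.47,"claw": -0.3}

```text
clock: 11.65
tcp_pos: [0.5414, 0.1137, 0.1293]
orientation: [-0.001, -0.054, 0.999, 0.0]
wrist_force: [0.4, -0.8, -1.7]
finger_gap: 0.0434
grip_force: 41.9
```

Call:
send_rows:
  increments:
    - {"dx": 0,"dy": 0,"dz": -1,"roll": 0,"claw": -0.3}
    - {"dx": 0,"dy": 0,"dz": -2,"roll": 0,"claw": -0.3}
    - {"dx": 0,"dy": 0,"dz": -3,"roll": 0,"claw": -0.3}
    - {"dx": 0,"dy": 0,"dz": -3.5,"roll": 0,"claw": -0.3}
    - {"dx": 0,"dy": 0,"dz": -3.5,"roll": 0,"claw": -0.3}

```text
clock: 12.28
tcp_pos: [0.5418, 0.1108, 0.0412]
orientation: [-0.001, -0.053, 0.999, 0.0]
wrist_force: [-0.3, 0.1, -1.5]
finger_gap: 0.0433
grip_force: 41.9
```

```bash
python3 - <<'E'
from h import *
s=get_state();print(s['clock'],s['tcp_pos'],s['finger_gap'])
c=snap('side');cv2.imwrite('pics/g4.png',cv2.resize(c['image'][90:290,220:420],None,fx=3,fy=3))
E
```

```text
12.275 [0.54181667 0.11075271 0.04121905] 0.04332642977414508
```

View pics/g4.png

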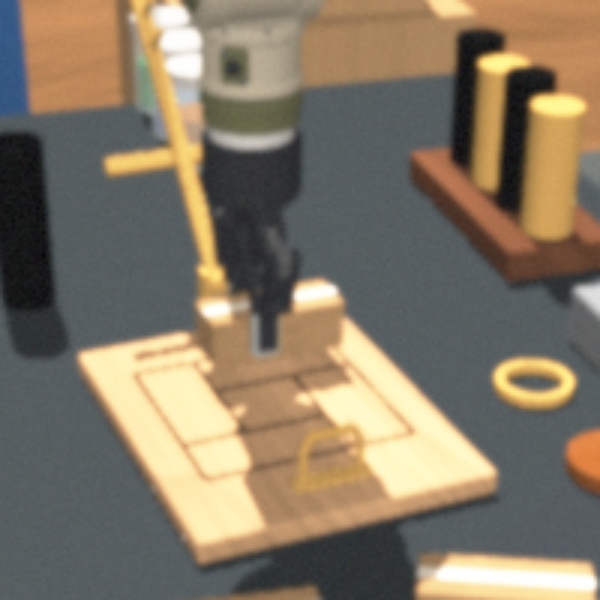

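The carton hangs about 17 mm above outline 0 and lines up with it. I'll lower and release it, then measure again.

Call:
send_rows:
  increments:
    - {"dx": 0,"dy": 0,"dz": -0.3,"roll": 0,"claw": -0.3}
    - {"dx": 0,"dy": 0,"dz": -0.62,"roll": 0,"claw": -0.3}
    - {"dx": 0,"dy": 0,"dz": -0.64,"roll": 0,"claw": -0.3}
    - {"dx": 0,"dy": 0,"dz": -0.64,"roll": 0,"claw": 0.2}
    - {"dx": 0,"dy": 0,"dz": -0.64,"roll": 0,"claw": 0.3}

```text
clock: 12.95
tcp_pos: [0.5457, 0.106, 0.032]
orientation: [0.004, -0.051, 0.999, -0.004]
wrist_force: [-10.3, -23.6, 35.2]
finger_gap: 0.0555
grip_force: 20.8
```

Call:
send_rows:
  increments:
    - {"dx": 0,"dy": 0,"dz": 0,"roll": 0,"claw": 0.3}
    - {"dx": 0,"dy": 0,"dz": 1,"roll": 0,"claw": 0.3}
    - {"dx": 0,"dy": 0,"dz": 2.5,"roll": 0,"claw": 0.4}
    - {"dx": 0,"dy": 0,"dz": 4,"roll": 0,"claw": 1}
    - {"dx": 0,"dy": 0,"dz": 5,"roll": 0,"claw": 1}

```text
clock: 13.58
tcp_pos: [0.544, 0.1108, 0.1538]
orientation: [0.002, -0.052, 0.999, 0.0]
wrist_force: [0.3, 0.6, 0.7]
finger_gap: 0.085
grip_force: 0.0
```

Call:
send_rows:
  increments:
    - {"dx": 0,"dy": -2,"dz": 0,"roll": 0,"claw": 1}
    - {"dx": 0,"dy": -4,"dz": 0,"roll": 0,"claw": 1}
    - {"dx": 0,"dy": -5.5,"dz": 0,"roll": 0,"claw": 1}
    - {"dx": 0,"dy": -7,"dz": 0,"roll": 0,"claw": 1}
    - {"dx": 0,"dy": -7,"dz": 0,"roll": 0,"claw": 1}

```text
clock: 14.2
tcp_pos: [0.5434, -0.0667, 0.1517]
orientation: [0.001, -0.051, 0.999, -0.0]
wrist_force: [0.4, 0.8, 1.0]
finger_gap: 0.0856
grip_force: 0.0
```

```bash
python3 - <<'E'
from det import *
s=get_state();print(s['clock'],s['tcp_pos'])
c=snap('top');cv2.imwrite('pics/t1.png',c['image'])
L=detect(c)
for x in L:print(x[0].round(4),np.degrees(x[1]).round(1),x[2].round(4))
for x in detect(c,.058):print('bd',((x[0]-PB)@RB(YB)).round(4),np.degrees(x[1]-YB).round(1),x[2].round(4))
for x in L:
  if x[0][1]<-.15: plan(x[0],x[1],2)
E
```

```text
14.2 [ 0.54338001 -0.06669647  0.1516756 ]
[ 0.4368 -0.2218] -5.4 0.1113
[ 0.6175 -0.235 ] -23.1 0.0962
[0.5828 0.0554] -21.8 0.5677
bd [-0.1321 -0.2593] -11.4 0.1095
bd [ 0.0432 -0.2909] -29.1 0.0947
bd [ 0.0394 -0.0032] -27.9 0.5584
pick [ 0.4518 -0.2232] move [-3.65 -6.32] dz to .004 -5.9 roll -1.41
place [ 0.5347 -0.0066] move [3.32 8.66] roll 1.43
pick [ 0.6313 -0.2409] move [ 3.53 -7.02] dz to .004 -5.9 roll -3.62
place [ 0.5347 -0.0066] move [-3.86  9.37] roll 3.64
```

View pics/t1.png

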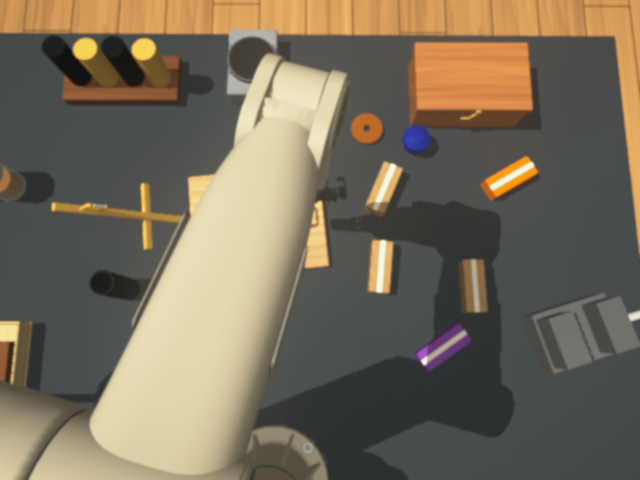

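In the picture, carton B has left its start place and the arm hides the board. Carton D has been knocked to (474,286), so I'll measure it again later. C at (380,266) and A at (384,188) haven't moved. C goes next, to outline 2.

Call:
send_rows:
  increments:
    - {"dx": -0.9,"dy": -1.6,"dz": -0.3,"roll": -0.4,"claw": 1}
    - {"dx": -1.8,"dy": -3.2,"dz": -0.6,"roll": -0.8,"claw": 1}
    - {"dx": -2.7,"dy": -4.8,"dz": -1,"roll": -1.2,"claw": 1}
    - {"dx": -3.62,"dy": -6.36,"dz": -2,"roll": -1.4,"claw": 1}
    - {"dx": -3.62,"dy": -6.36,"dz": -3,"roll": -1.4,"claw": 1}

```text
clock: 14.88
tcp_pos: [0.4519, -0.2248, 0.0761]
orientation: [0.001, 0.047, 0.999, -0.001]
wrist_force: [-0.0, 0.5, -1.3]
finger_gap: 0.0853
grip_force: 0.0
```

Call:
send_rows:
  increments:
    - {"dx": 0,"dy": 0,"dz": -1,"roll": 0,"claw": 1}
    - {"dx": 0,"dy": 0,"dz": -2,"roll": 0,"claw": 1}
    - {"dx": 0,"dy": 0,"dz": -2.7,"roll": 0,"claw": 0.8}
    - {"dx": 0,"dy": 0,"dz": -2.7,"roll": 0,"claw": 0.4}
    - {"dx": 0,"dy": 0,"dz": -2.7,"roll": 0,"claw": 0}

```text
clock: 15.5
tcp_pos: [0.453, -0.223, 0.0094]
orientation: [0.0, 0.045, 0.999, -0.0]
wrist_force: [-2.5, 3.2, 14.8]
finger_gap: 0.0437
grip_force: 19.8
```

Call:
send_rows:
  increments:
    - {"dx": 0,"dy": 0,"dz": 0,"roll": 0,"claw": -0.3}
    - {"dx": 0,"dy": 0,"dz": 0,"roll": 0,"claw": -0.3}
    - {"dx": 0,"dy": 0,"dz": 0,"roll": 0,"claw": -0.3}
    - {"dx": 0,"dy": 0,"dz": 1,"roll": 0,"claw": -0.3}
    - {"dx": 0,"dy": 0,"dz": 2.5,"roll": 0,"claw": -0.3}

```text
clock: 16.12
tcp_pos: [0.4508, -0.2225, 0.0705]
orientation: [-0.002, 0.045, 0.999, 0.001]
wrist_force: [0.7, -0.5, -1.9]
finger_gap: 0.0434
grip_force: 41.4
```

Call:
send_rows:
  increments:
    - {"dx": 0,"dy": 0,"dz": 1.5,"roll": 0,"claw": -0.3}
    - {"dx": 0.5,"dy": 1.0,"dz": 2.5,"roll": 0.2,"claw": -0.3}
    - {"dx": 1.2,"dy": 3.0,"dz": 2.5,"roll": 0.6,"claw": -0.3}
    - {"dx": 2,"dy": 5,"dz": 2.5,"roll": 1,"claw": -0.3}
    - {"dx": 2.7,"dy": 7,"dz": 2.5,"roll": 1.43,"claw": -0.3}

```text
clock: 16.75
tcp_pos: [0.5201, -0.047, 0.1335]
orientation: [0.0, -0.055, 0.998, -0.0]
wrist_force: [0.5, 0.2, -2.1]
finger_gap: 0.0436
grip_force: 41.6
```

Call:
send_rows:
  increments:
    - {"dx": 0.62,"dy": 1.66,"dz": 0,"roll": 0,"claw": -0.3}
    - {"dx": 0.62,"dy": 1.66,"dz": -1,"roll": 0,"claw": -0.3}
    - {"dx": 0.62,"dy": 1.66,"dz": -2,"roll": 0,"claw": -0.3}
    - {"dx": 0.62,"dy": 1.66,"dz": -3,"roll": 0,"claw": -0.3}
    - {"dx": 0.62,"dy": 1.66,"dz": -3.5,"roll": 0,"claw": -0.3}

```text
clock: 17.38
tcp_pos: [0.5339, -0.0066, 0.0444]
orientation: [-0.001, -0.055, 0.999, 0.0]
wrist_force: [1.2, -0.2, -1.0]
finger_gap: 0.0435
grip_force: 41.6
```

```bash
python3 - <<'E'
from h import *
s=get_state();print(s['clock'],s['tcp_pos'],s['finger_gap'])
c=snap('side');cv2.imwrite('pics/g5.png',cv2.resize(c['image'][110:310,200:440],None,fx=3,fy=3))
E
```

```text
17.375 [ 0.53392066 -0.00659543  0.04441785] 0.043472353232871554
```

View pics/g5.png

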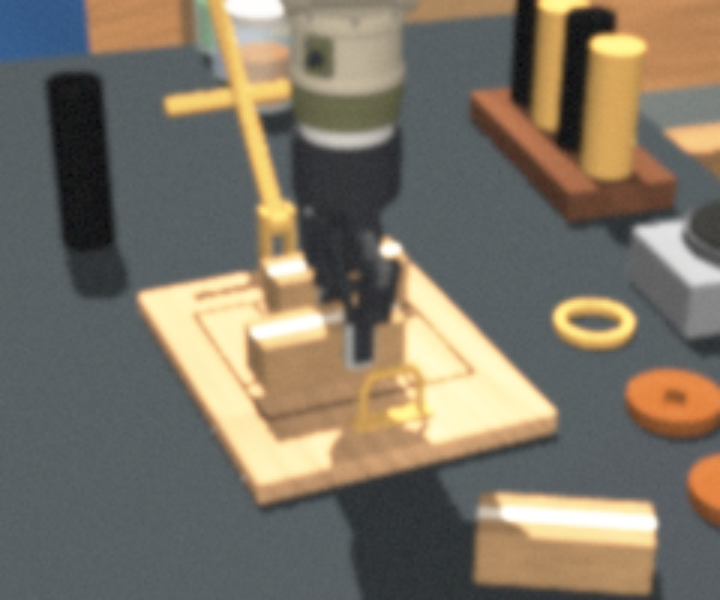

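The second carton is above outline 2 and aligned with it. The first already sits at outline 0, behind the gripper. I'll lower and release this one.

Call:
send_rows:
  increments:
    - {"dx": 0,"dy": 0,"dz": -0.35,"roll": 0,"claw": -0.3}
    - {"dx": 0,"dy": 0,"dz": -0.66,"roll": 0,"claw": -0.3}
    - {"dx": 0,"dy": 0,"dz": -0.68,"roll": 0,"claw": -0.3}
    - {"dx": 0,"dy": 0,"dz": -0.68,"roll": 0,"claw": 0.1}
    - {"dx": 0,"dy": 0,"dz": -0.68,"roll": 0,"claw": 0.25}

```text
clock: 18.05
tcp_pos: [0.5359, -0.0068, 0.0298]
orientation: [0.001, -0.055, 0.999, -0.0]
wrist_force: [0.1, 0.2, -0.2]
finger_gap: 0.0531
grip_force: 0.0
```

Call:
send_rows:
  increments:
    - {"dx": 0,"dy": 0,"dz": 0,"roll": 0,"claw": 0.25}
    - {"dx": 0,"dy": 0,"dz": 1,"roll": 0,"claw": 0.25}
    - {"dx": 0,"dy": 0,"dz": 2.5,"roll": 0,"claw": 0.4}
    - {"dx": 0,"dy": 0,"dz": 4,"roll": 0,"claw": 1}
    - {"dx": 0,"dy": 0,"dz": 5,"roll": 0,"claw": 1}

```text
clock: 18.68
tcp_pos: [0.536, -0.0068, 0.1563]
orientation: [0.001, -0.055, 0.999, -0.0]
wrist_force: [0.5, 0.7, -1.1]
finger_gap: 0.0854
grip_force: 0.0
```

Call:
send_rows:
  increments:
    - {"dx": 0.5,"dy": -2,"dz": 0,"roll": 0,"claw": 1}
    - {"dx": 1,"dy": -4,"dz": 0,"roll": 0,"claw": 1}
    - {"dx": 1.5,"dy": -6,"dz": 0,"roll": 0,"claw": 1}
    - {"dx": 2,"dy": -8,"dz": 0,"roll": 0,"claw": 1}
    - {"dx": 2,"dy": -8,"dz": 0,"roll": 0,"claw": 1}

```text
clock: 19.3
tcp_pos: [0.5859, -0.2105, 0.1538]
orientation: [0.0, -0.052, 0.999, -0.001]
wrist_force: [0.3, 0.3, 1.2]
finger_gap: 0.085
grip_force: 0.0
```

```bash
python3 - <<'E'
from det import *
s=get_state();print(s['clock'],s['tcp_pos'])
c=snap('top');cv2.imwrite('pics/t2.png',cv2.resize(c['image'][120:340,170:510],None,fx=2.3,fy=2.3,interpolation=cv2.INTER_CUBIC))
L=detect(c)
for x in L:print(x[0].round(4),np.degrees(x[1]).round(1),x[2].round(4))
for x in detect(c,.058):print('bd',((x[0]-PB)@RB(YB)).round(4),np.degrees(x[1]-YB).round(1),x[2].round(4))
plan(np.array([.6098,-.232]),np.radians(-22),1)
E
```

```text
19.3 [ 0.58591041 -0.21052272  0.15379294]
[0.5636 0.1153] 5.3 0.1113
[ 0.7978 -0.373 ] -27.0 0.0398
bd [0.0269 0.0574] -0.7 0.1095
bd [ 0.2053 -0.4446] -33.1 0.0392
pick [ 0.5959 -0.2264] move [ 0.43 -0.72] dz to .004 -5.99 roll -3.51
place [0.5972 0.0483] move [ 0.05 10.99] roll -7.74
```

View pics/t2.png

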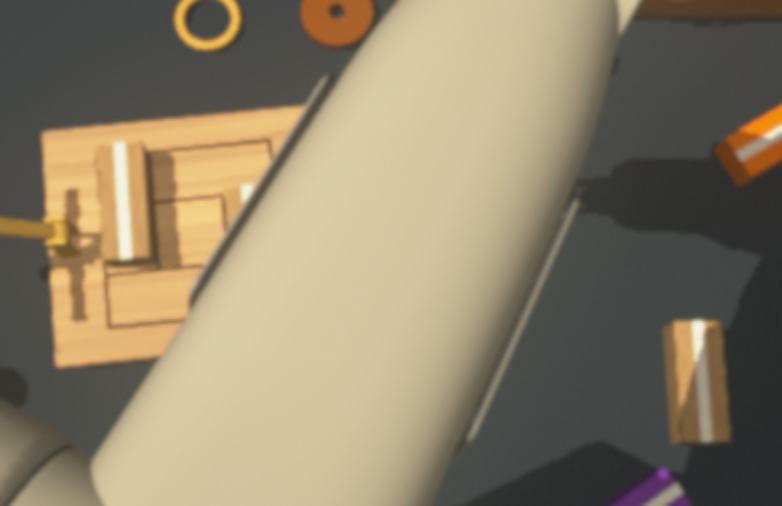

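Carton B sits at board (27, 57) mm in outline 0, which is good. D is at (697,380) in this crop and will be measured when it's in clear view. A goes next, to outline 1.

Call:
send_rows:
  increments:
    - {"dx": 0.1,"dy": -0.2,"dz": 0,"roll": -1.2,"claw": 1}
    - {"dx": 0.3,"dy": -0.5,"dz": 0,"roll": -2.4,"claw": 1}
    - {"dx": 0.44,"dy": -0.79,"dz": -0.5,"roll": -3.5,"claw": 1}
    - {"dx": 0.44,"dy": -0.79,"dz": -1.5,"roll": -3.5,"claw": 1}
    - {"dx": 0.44,"dy": -0.79,"dz": -3,"roll": -3.5,"claw": 1}

```text
clock: 19.98
tcp_pos: [0.5971, -0.2253, 0.0799]
orientation: [0.001, 0.188, 0.982, -0.0]
wrist_force: [0.6, 0.9, -0.4]
finger_gap: 0.0855
grip_force: 0.0
```

Call:
send_rows:
  increments:
    - {"dx": 0,"dy": 0,"dz": -1,"roll": 0,"claw": 1}
    - {"dx": 0,"dy": 0,"dz": -2,"roll": 0,"claw": 1}
    - {"dx": 0,"dy": 0,"dz": -2.74,"roll": 0,"claw": 0.8}
    - {"dx": 0,"dy": 0,"dz": -2.74,"roll": 0,"claw": 0.4}
    - {"dx": 0,"dy": 0,"dz": -2.74,"roll": 0,"claw": 0}

```text
clock: 20.6
tcp_pos: [0.5966, -0.2258, 0.0116]
orientation: [0.0, 0.188, 0.982, -0.0]
wrist_force: [-3.8, 2.7, 8.5]
finger_gap: 0.0438
grip_force: 25.5
```

Call:
send_rows:
  increments:
    - {"dx": 0,"dy": 0,"dz": 0,"roll": 0,"claw": -0.3}
    - {"dx": 0,"dy": 0,"dz": 0,"roll": 0,"claw": -0.3}
    - {"dx": 0,"dy": 0,"dz": 0,"roll": 0,"claw": -0.3}
    - {"dx": 0,"dy": 0,"dz": 1,"roll": 0,"claw": -0.3}
    - {"dx": 0,"dy": 0,"dz": 2.5,"roll": 0,"claw": -0.3}

```text
clock: 21.22
tcp_pos: [0.5948, -0.226, 0.0719]
orientation: [-0.002, 0.189, 0.982, 0.0]
wrist_force: [-0.4, -0.7, -1.5]
finger_gap: 0.0435
grip_force: 40.8
```

Call:
send_rows:
  increments:
    - {"dx": 0,"dy": 0,"dz": 1.5,"roll": -0.8,"claw": -0.3}
    - {"dx": 0,"dy": 1.0,"dz": 2.5,"roll": -1.8,"claw": -0.3}
    - {"dx": 0,"dy": 3.0,"dz": 2.5,"roll": -3,"claw": -0.3}
    - {"dx": 0,"dy": 5,"dz": 2.5,"roll": -4.2,"claw": -0.3}
    - {"dx": 0,"dy": 7,"dz": 2.5,"roll": -5.4,"claw": -0.3}

```text
clock: 21.85
tcp_pos: [0.5959, -0.0503, 0.1353]
orientation: [-0.0, 0.54, 0.842, -0.0]
wrist_force: [0.1, 0.1, -2.6]
finger_gap: 0.0434
grip_force: 40.8
```

Call:
send_rows:
  increments:
    - {"dx": 0.05,"dy": 2,"dz": 0,"roll": -1.2,"claw": -0.3}
    - {"dx": 0.05,"dy": 3.99,"dz": 0,"roll": -2.34,"claw": -0.3}
    - {"dx": 0.05,"dy": 3.99,"dz": -1,"roll": -2.34,"claw": -0.3}
    - {"dx": 0.05,"dy": 3.99,"dz": -2.5,"roll": -2.34,"claw": -0.3}
    - {"dx": 0.05,"dy": 3.99,"dz": -3.5,"roll": -2.34,"claw": -0.3}

```text
clock: 22.48
tcp_pos: [0.5964, 0.0485, 0.0461]
orientation: [-0.001, 0.667, 0.745, -0.001]
wrist_force: [0.5, 0.3, -1.3]
finger_gap: 0.0436
grip_force: 40.9
```

```bash
python3 - <<'E'
from det import *
s=get_state();print(s['clock'],s['tcp_pos'],s['finger_gap'],s['orientation'])
c=snap('side');cv2.imwrite('pics/g6.png',cv2.resize(c['image'][110:310,200:440],None,fx=3,fy=3))
c=snap('top')
for x in detect(c):print(x[0].round(4),np.degrees(x[1]).round(1),x[2].round(4))
E
```

```text
22.475 [0.59642172 0.04849955 0.04610939] 0.04355685498650499 [-6.54264390e-04  6.66771549e-01  7.45261533e-01 -7.21564855e-04]
[ 0.3963 -0.4186] 1.4 0.1115
[ 0.5202 -0.007 ] 6.5 0.1099
[0.6718 0.1375] 2.3 0.2749
```

View pics/g6.png

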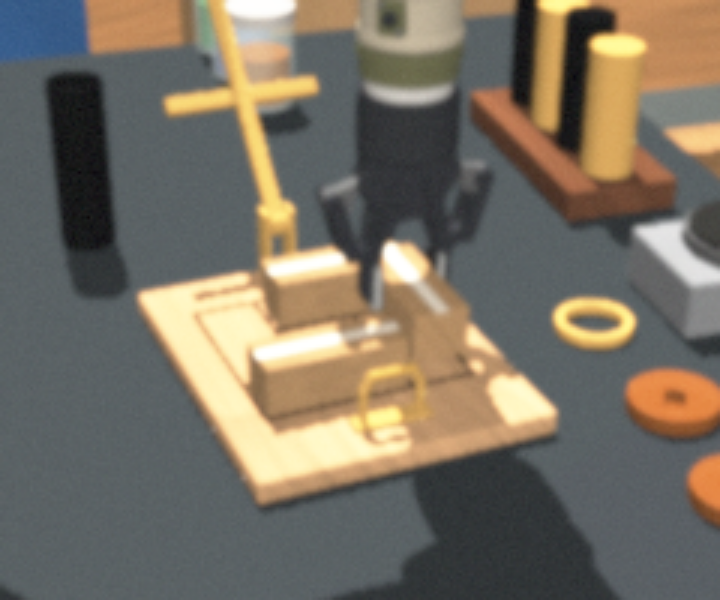

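A is aligned above outline 1. D, now in full view, measures (0.396, -0.419).

Call:
send_rows:
  increments:
    - {"dx": 0,"dy": 0,"dz": -0.35,"roll": 0,"claw": -0.3}
    - {"dx": 0,"dy": 0,"dz": -0.66,"roll": 0,"claw": -0.3}
    - {"dx": 0,"dy": 0,"dz": -0.68,"roll": 0,"claw": -0.3}
    - {"dx": 0,"dy": 0,"dz": -0.68,"roll": 0,"claw": 0.1}
    - {"dx": 0,"dy": 0,"dz": -0.68,"roll": 0,"claw": 0.25}

```text
clock: 23.2
tcp_pos: [0.5981, 0.0483, 0.0319]
orientation: [0.001, 0.667, 0.745, 0.0]
wrist_force: [0.5, -0.1, 0.5]
finger_gap: 0.0534
grip_force: 0.0
```

Call:
send_rows:
  increments:
    - {"dx": 0,"dy": 0,"dz": 0,"roll": 0,"claw": 0.25}
    - {"dx": 0,"dy": 0,"dz": 1,"roll": 0,"claw": 0.25}
    - {"dx": 0,"dy": 0,"dz": 2.5,"roll": 0,"claw": 0.4}
    - {"dx": 0,"dy": 0,"dz": 4,"roll": 0,"claw": 1}
    - {"dx": 0,"dy": 0,"dz": 5,"roll": 0,"claw": 1}

```text
clock: 23.82
tcp_pos: [0.5982, 0.0483, 0.1584]
orientation: [0.001, 0.667, 0.745, 0.001]
wrist_force: [0.4, 0.7, 0.4]
finger_gap: 0.0855
grip_force: 0.0
```

```bash
python3 - <<'E'
from det import *
s=get_state();print(s['clock'],s['tcp_pos'])
c=snap('top')
for x in detect(c):print(x[0].round(4),np.degrees(x[1]).round(1),x[2].round(4))
plan(np.array([.3963,-.4186]),np.radians(1.4),3)
E
```

```text
23.825 [0.59824011 0.04829174 0.15844585]
[ 0.3963 -0.4186] 1.4 0.1115
[ 0.5234 -0.0066] 6.5 0.1127
[0.6052 0.0159] -85.4 0.0761
pick [ 0.4113 -0.4182] move [ -7.54 -18.66] dz to .004 -6.3 roll 10.63
place [0.4798 0.0559] move [ 2.74 18.97] roll -10.67
```

Call:
send_rows:
  increments:
    - {"dx": -0.8,"dy": -1.9,"dz": 0,"roll": 1.1,"claw": 1}
    - {"dx": -1.6,"dy": -3.8,"dz": 0,"roll": 2.2,"claw": 1}
    - {"dx": -2.4,"dy": -5.7,"dz": 0,"roll": 3.3,"claw": 1}
    - {"dx": -3.1,"dy": -7.6,"dz": 0,"roll": 4.4,"claw": 1}
    - {"dx": -3.8,"dy": -9.5,"dz": 0,"roll": 5.5,"claw": 1}

```text
clock: 24.5
tcp_pos: [0.5017, -0.1906, 0.156]
orientation: [0.0, 0.337, 0.942, 0.0]
wrist_force: [1.1, 0.0, 0.0]
finger_gap: 0.0855
grip_force: 0.0
```

Call:
send_rows:
  increments:
    - {"dx": -0.8,"dy": -1.9,"dz": 0,"roll": 1.1,"claw": 1}
    - {"dx": -1.6,"dy": -3.8,"dz": -0.5,"roll": 2.2,"claw": 1}
    - {"dx": -2.4,"dy": -5.7,"dz": -1,"roll": 3.3,"claw": 1}
    - {"dx": -3.1,"dy": -7.6,"dz": -1.5,"roll": 4.4,"claw": 1}
    - {"dx": -3.64,"dy": -9.16,"dz": -2,"roll": 5.13,"claw": 1}

```text
clock: 25.12
tcp_pos: [0.4105, -0.4201, 0.1055]
orientation: [0.0, -0.013, 1.0, -0.0]
wrist_force: [-0.5, -0.9, -0.3]
finger_gap: 0.0855
grip_force: 0.0
```

Call:
send_rows:
  increments:
    - {"dx": 0,"dy": 0,"dz": -0.5,"roll": 0,"claw": 1}
    - {"dx": 0,"dy": 0,"dz": -1.5,"roll": 0,"claw": 1}
    - {"dx": 0,"dy": 0,"dz": -2.7,"roll": 0,"claw": 1}
    - {"dx": 0,"dy": 0,"dz": -3.82,"roll": 0,"claw": 1}
    - {"dx": 0,"dy": 0,"dz": -3.82,"roll": 0,"claw": 0.5}

```text
clock: 25.75
tcp_pos: [0.4103, -0.4152, 0.0082]
orientation: [-0.002, -0.012, 1.0, 0.002]
wrist_force: [-0.5, -1.0, -0.1]
finger_gap: 0.0697
grip_force: 0.0
```

Call:
send_rows:
  increments:
    - {"dx": 0,"dy": 0,"dz": 0,"roll": 0,"claw": 0}
    - {"dx": 0,"dy": 0,"dz": 0,"roll": 0,"claw": -0.3}
    - {"dx": 0,"dy": 0,"dz": 0,"roll": 0,"claw": -0.3}
    - {"dx": 0,"dy": 0,"dz": 0,"roll": 0,"claw": -0.3}
    - {"dx": 0,"dy": 0,"dz": 1,"roll": 0,"claw": -0.3}

```text
clock: 26.38
tcp_pos: [0.4104, -0.4168, 0.0343]
orientation: [-0.001, -0.012, 1.0, 0.002]
wrist_force: [-0.3, -0.4, -1.5]
finger_gap: 0.0435
grip_force: 42.5
```

Call:
send_rows:
  increments:
    - {"dx": 0,"dy": 0,"dz": 1,"roll": 0,"claw": -0.3}
    - {"dx": 0,"dy": 0,"dz": 2,"roll": 0,"claw": -0.3}
    - {"dx": 0,"dy": 0,"dz": 3,"roll": 0,"claw": -0.3}
    - {"dx": 0.1,"dy": 1,"dz": 4,"roll": -0.4,"claw": -0.3}
    - {"dx": 0.3,"dy": 2.5,"dz": 4,"roll": -1.2,"claw": -0.3}

```text
clock: 27.0
tcp_pos: [0.4199, -0.3572, 0.1379]
orientation: [0.002, 0.074, 0.997, -0.002]
wrist_force: [0.6, 0.6, -1.9]
finger_gap: 0.0432
grip_force: 42.6
```

Call:
send_rows:
  increments:
    - {"dx": 0.3,"dy": 1.9,"dz": 0,"roll": -1.2,"claw": -0.3}
    - {"dx": 0.6,"dy": 3.8,"dz": 0,"roll": -2.4,"claw": -0.3}
    - {"dx": 0.9,"dy": 5.7,"dz": 0,"roll": -3.6,"claw": -0.3}
    - {"dx": 1.2,"dy": 7.6,"dz": 0,"roll": -4.8,"claw": -0.3}
    - {"dx": 1.5,"dy": 9.5,"dz": 0,"roll": -6,"claw": -0.3}

```text
clock: 27.62
tcp_pos: [0.4564, -0.1168, 0.1357]
orientation: [0.0, 0.474, 0.881, -0.0]
wrist_force: [0.5, 0.3, -2.5]
finger_gap: 0.0435
grip_force: 42.6
```

Call:
send_rows:
  increments:
    - {"dx": 0.3,"dy": 2,"dz": 0,"roll": -1.2,"claw": -0.3}
    - {"dx": 0.6,"dy": 4,"dz": 0,"roll": -2.4,"claw": -0.3}
    - {"dx": 0.94,"dy": 6.97,"dz": 0,"roll": -3.47,"claw": -0.3}
    - {"dx": 0.94,"dy": 6.97,"dz": 0,"roll": -3.47,"claw": -0.3}
    - {"dx": 0.94,"dy": 6.97,"dz": 0,"roll": -3.47,"claw": -0.3}

```text
clock: 28.25
tcp_pos: [0.4798, 0.0565, 0.1355]
orientation: [0.0, 0.668, 0.744, -0.0]
wrist_force: [-0.2, -0.4, -1.2]
finger_gap: 0.0436
grip_force: 42.5
```

```bash
python3 - <<'E'
from det import *
s=get_state();print(s['clock'],s['tcp_pos'],s['finger_gap'],s['orientation'])
c=snap('top');cv2.imwrite('pics/t3.png',cv2.resize(c['image'][140:300,170:410],None,fx=3.2,fy=3.2,interpolation=cv2.INTER_CUBIC))
for x in detect(c,.058):print('bd',((x[0]-PB)@RB(YB)).round(4),np.degrees(x[1]-YB).round(1),x[2].round(4))
E
```

```text
28.25 [0.47979806 0.05654788 0.13551353] 0.04363714108175659 [ 1.42680560e-04  6.67766567e-01  7.44370689e-01 -2.62582270e-04]
bd [-0.0239 -0.058 ] 1.1 0.1086
bd [ 0.0576 -0.0335] -91.6 0.0963
bd [0.1097 0.0889] -3.6 0.1899
```

View pics/t3.png

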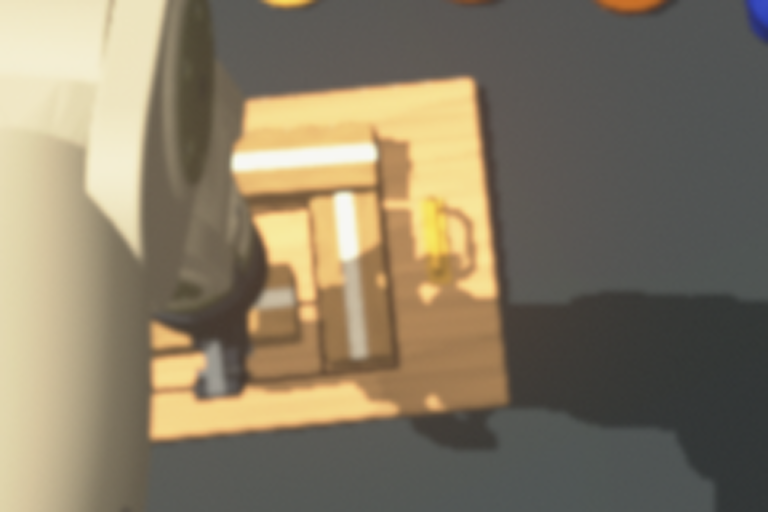

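Cartons C, at board (-24, -58), and A, with its end at y = -81 mm, are in place. The last carton is held above outline 3. I'll lower and release it, then check.

Call:
send_rows:
  increments:
    - {"dx": 0,"dy": 0,"dz": -1,"roll": 0,"claw": -0.3}
    - {"dx": 0,"dy": 0,"dz": -2,"roll": 0,"claw": -0.3}
    - {"dx": 0,"dy": 0,"dz": -3,"roll": 0,"claw": -0.3}
    - {"dx": 0,"dy": 0,"dz": -3.7,"roll": 0,"claw": -0.3}
    - {"dx": 0,"dy": 0,"dz": -3.9,"roll": 0,"claw": -0.3}

```text
clock: 28.92
tcp_pos: [0.479, 0.0543, 0.037]
orientation: [-0.001, 0.67, 0.742, -0.001]
wrist_force: [-0.3, 1.0, -1.7]
finger_gap: 0.0433
grip_force: 42.5
```

Call:
send_rows:
  increments:
    - {"dx": 0,"dy": 0,"dz": -0.28,"roll": 0,"claw": -0.3}
    - {"dx": 0,"dy": 0,"dz": -0.28,"roll": 0,"claw": -0.3}
    - {"dx": 0,"dy": 0,"dz": -0.28,"roll": 0,"claw": 0.1}
    - {"dx": 0,"dy": 0,"dz": -0.28,"roll": 0,"claw": 0.25}
    - {"dx": 0,"dy": 0,"dz": -0.28,"roll": 0,"claw": 0.25}

```text
clock: 29.55
tcp_pos: [0.4803, 0.0562, 0.0315]
orientation: [0.0, 0.669, 0.743, 0.0]
wrist_force: [0.1, 0.5, 0.0]
finger_gap: 0.0534
grip_force: 0.0
```

Call:
send_rows:
  increments:
    - {"dx": 0,"dy": 0,"dz": 1,"roll": 0,"claw": 0.25}
    - {"dx": 0,"dy": 0,"dz": 2.5,"roll": 0,"claw": 0.25}
    - {"dx": 0,"dy": 0,"dz": 4.5,"roll": 0,"claw": 0.4}
    - {"dx": 0,"dy": 0,"dz": 6.5,"roll": 0,"claw": 1}
    - {"dx": 0,"dy": 0,"dz": 8,"roll": 0,"claw": 1}

```text
clock: 30.18
tcp_pos: [0.4804, 0.0562, 0.2337]
orientation: [0.001, 0.669, 0.743, 0.001]
wrist_force: [1.6, -0.5, 0.1]
finger_gap: 0.0856
grip_force: 0.0
```

Call:
send_rows:
  increments:
    - {"dx": -0.6,"dy": 2,"dz": 0.5,"roll": 0,"claw": 1}
    - {"dx": -1.2,"dy": 4,"dz": 1.0,"roll": 0,"claw": 1}
    - {"dx": -1.8,"dy": 6,"dz": 1.5,"roll": 0,"claw": 1}
    - {"dx": -2.4,"dy": 8,"dz": 2,"roll": 0,"claw": 1}
    - {"dx": -3,"dy": 10,"dz": 2.5,"roll": 0,"claw": 1}

```text
clock: 30.8
tcp_pos: [0.4042, 0.3077, 0.2943]
orientation: [0.0, 0.669, 0.743, 0.0]
wrist_force: [1.0, 0.4, -0.3]
finger_gap: 0.0855
grip_force: 0.0
```

```bash
python3 - <<'E'
from det import *
s=get_state();print(s['clock'],s['tcp_pos'])
c=snap('top');d=snap('side')
a=cv2.resize(c['image'][130:290,30:350],None,fx=2.4,fy=2.4,interpolation=cv2.INTER_CUBIC)
b=cv2.resize(d['image'][60:280,130:450],None,fx=1,fy=1)
cv2.imwrite('pics/t4.png',np.vstack([a,np.hstack([b,np.zeros((b.shape[0],a.shape[1]-b.shape[1],3),np.uint8)])])[:600])
for x in detect(c,.058):print('bd',((x[0]-PB)@RB(YB)).round(4),np.degrees(x[1]-YB).round(1),x[2].round(4))
E
```

```text
30.8 [0.40423029 0.30768525 0.29429894]
bd [-0.058   0.0253] -89.7 0.1123
bd [-0.026  -0.0577] 0.5 0.1127
bd [ 0.0577 -0.026 ] -91.4 0.1113
bd [0.028  0.0575] -0.6 0.112
```

View pics/t4.png

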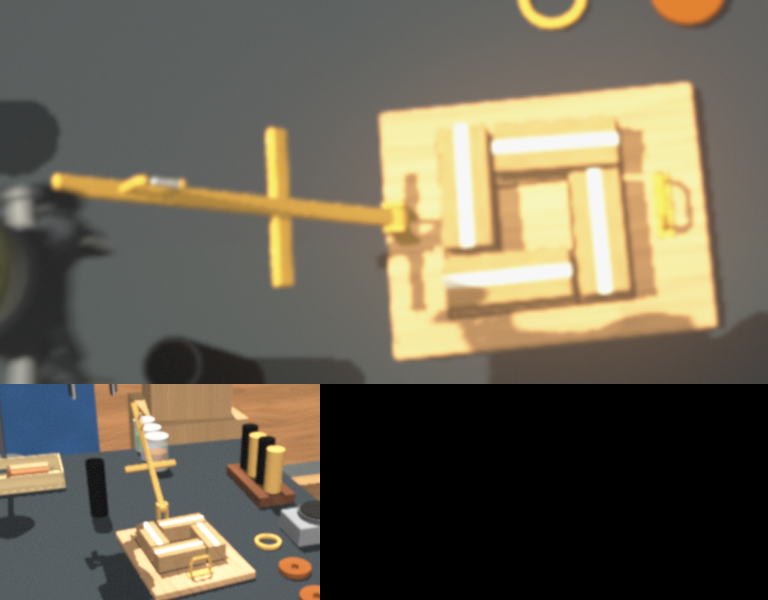

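All four cartons lie in their outlines, each within 3 mm, and the bar is still open with its tip at (56,182). Next I find the bar's exact angle by code.

```bash
python3 - <<'E'
from det import *
ct=snap('top');cs=snap('side')
for th in np.arange(2.2,2.6,.05):
    f=lambda L:np.r_[PB+RB(YB)@np.array([0,.112-L*np.cos(th)]),.069+L*np.sin(th)]
    print(th.round(2),'top',w2px(ct,f(.284)).round(1),'side',w2px(cs,f(.284)).round(1),'tongue',f(.262).round(4))
t=get_state();print(t['tcp_pos'],t['clock'])
E
```

```text
2.2 top [ 63.5 200.6] side [266.  72.] tongue [0.5104 0.3168 0.2808]
2.25 top [ 59.1 202.6] side [264.8  74.4] tongue [0.5093 0.3271 0.2729]
2.3 top [ 55.2 204.6] side [263.6  77.1] tongue [0.5083 0.3371 0.2644]
2.35 top [ 51.9 206.6] side [262.6  80. ] tongue [0.5073 0.3466 0.2554]
2.4 top [ 49.1 208.7] side [261.6  83.1] tongue [0.5063 0.3556 0.246 ]
2.45 top [ 46.7 210.7] side [260.8  86.3] tongue [0.5054 0.3642 0.2361]
2.5 top [ 44.9 212.6] side [260.   89.7] tongue [0.5046 0.3722 0.2258]
2.55 top [ 43.6 214.6] side [259.3  93.3] tongue [0.5038 0.3797 0.2151]
[0.40450146 0.30693655 0.29367532] 31.0
```

Call:
send_rows:
  increments:
    - {"dx": 0.5,"dy": 0.4,"dz": 1.5,"roll": 0,"claw": 1}
    - {"dx": 2,"dy": 0.8,"dz": 1.5,"roll": 0,"claw": 1}
    - {"dx": 4.11,"dy": 1.55,"dz": 1.5,"roll": 0,"claw": 1}
    - {"dx": 4.11,"dy": 1.55,"dz": 0.5,"roll": 0,"claw": 1}
    - {"dx": 4.11,"dy": 1.55,"dz": -0.5,"roll": 0,"claw": 1}

```text
clock: 31.62
tcp_pos: [0.5094, 0.3432, 0.279]
orientation: [-0.0, 0.67, 0.742, -0.001]
wrist_force: [0.2, -0.0, 0.1]
finger_gap: 0.0854
grip_force: 0.0
```

Call:
send_rows:
  increments:
    - {"dx": 0,"dy": 0,"dz": -0.8,"roll": 0,"claw": 1}
    - {"dx": 0,"dy": 0,"dz": -1.7,"roll": 0,"claw": 0.5}
    - {"dx": 0,"dy": 0,"dz": -1.7,"roll": 0,"claw": 0}
    - {"dx": 0,"dy": 0,"dz": -1.7,"roll": 0,"claw": -0.5}
    - {"dx": 0,"dy": 0,"dz": -1.7,"roll": 0,"claw": -0.9}
  grip_force: 30

```text
clock: 32.25
tcp_pos: [0.5073, 0.3447, 0.2397]
orientation: [-0.001, 0.669, 0.743, 0.0]
wrist_force: [-8.8, 3.4, 2.6]
finger_gap: 0.0135
grip_force: 33.5
```

Call:
send_rows:
  increments:
    - {"dx": 0,"dy": 0,"dz": 0,"roll": 0,"claw": -0.9}
    - {"dx": 0,"dy": 0,"dz": 0,"roll": 0,"claw": -0.9}
    - {"dx": 0,"dy": 0,"dz": 0,"roll": 0,"claw": -0.9}
    - {"dx": 0,"dy": 0,"dz": 0,"roll": 0,"claw": -0.9}
    - {"dx": 0,"dy": 0,"dz": 0,"roll": 0,"claw": -0.9}

```text
clock: 32.88
tcp_pos: [0.5072, 0.3453, 0.2391]
orientation: [-0.0, 0.669, 0.744, 0.0]
wrist_force: [-4.9, 1.1, 3.7]
finger_gap: 0.0133
grip_force: 33.2
```

```bash
python3 - <<'E'
from det import *
t=get_state();print(t['tcp_pos'],t['clock'],t['finger_gap'])
p0=None
for i,th in enumerate(np.arange(2.34,-.05,-.1)):
    p=np.r_[PB+RB(YB)@np.array([0,.112-.262*np.cos(th)]),.069+.262*np.sin(th)]
    if i%5==0: base=p if p0 is None else p; print('--')
    print(th.round(2),((p-base)/.025).round(2) if i%5 else '', end=' ')
    if i%5==0 and p0 is not None: print('from prev',((p-p0)/.025).round(2),end='')
    if i%5==0: p0=p
    print()
E
```

```text
[0.50723217 0.3453015  0.23912295] 32.875 0.013251983353391807
--
2.34  
2.24 [ 0.08 -0.78  0.69] 
2.14 [ 0.17 -1.63  1.3 ] 
2.04 [ 0.27 -2.54  1.82] 
1.94 [ 0.37 -3.49  2.24] 
--
1.84  from prev [ 0.47 -4.48  2.57]
1.74 [ 0.11 -1.02  0.23] 
1.64 [ 0.22 -2.05  0.35] 
1.54 [ 0.33 -3.09  0.37] 
1.44 [ 0.44 -4.13  0.29] 
--
1.34  from prev [ 0.55 -5.16  0.1 ]
1.24 [ 0.11 -1.   -0.29] 
1.14 [ 0.21 -1.97 -0.68] 
1.04 [ 0.31 -2.89 -1.16] 
0.94 [ 0.4  -3.76 -1.74] 
--
0.84  from prev [ 0.48 -4.57 -2.4 ]
0.74 [ 0.08 -0.74 -0.74] 
0.64 [ 0.15 -1.4  -1.55] 
0.54 [ 0.21 -1.98 -2.42] 
0.44 [ 0.26 -2.47 -3.34] 
--
0.34  from prev [ 0.3  -2.87 -4.31]
0.24 [ 0.03 -0.3  -1.  ] 
0.14 [ 0.05 -0.49 -2.03] 
0.04 [ 0.06 -0.59 -3.08]
```

Call:
send_rows:
  increments:
    - {"dx": 0.08,"dy": -0.78,"dz": 0.69,"roll": 0,"claw": -0.9}
    - {"dx": 0.17,"dy": -1.63,"dz": 1.3,"roll": 0,"claw": -0.9}
    - {"dx": 0.27,"dy": -2.54,"dz": 1.82,"roll": 0,"claw": -0.9}
    - {"dx": 0.37,"dy": -3.49,"dz": 2.24,"roll": 0,"claw": -0.9}
    - {"dx": 0.47,"dy": -4.48,"dz": 2.57,"roll": 0,"claw": -0.9}

```text
clock: 33.5
tcp_pos: [0.5194, 0.2313, 0.3031]
orientation: [-0.0, 0.669, 0.743, -0.0]
wrist_force: [0.2, 0.2, -6.7]
finger_gap: 0.0136
grip_force: 34.6
```

Call:
send_rows:
  increments:
    - {"dx": 0.11,"dy": -1.02,"dz": 0.23,"roll": 0,"claw": -0.9}
    - {"dx": 0.22,"dy": -2.05,"dz": 0.35,"roll": 0,"claw": -0.9}
    - {"dx": 0.33,"dy": -3.09,"dz": 0.37,"roll": 0,"claw": -0.9}
    - {"dx": 0.44,"dy": -4.13,"dz": 0.29,"roll": 0,"claw": -0.9}
    - {"dx": 0.55,"dy": -5.16,"dz": 0.1,"roll": 0,"claw": -0.9}

```text
clock: 34.12
tcp_pos: [0.5332, 0.1023, 0.3056]
orientation: [-0.0, 0.669, 0.743, 0.0]
wrist_force: [0.2, 3.8, -5.8]
finger_gap: 0.0136
grip_force: 35.2
```

Call:
send_rows:
  increments:
    - {"dx": 0.11,"dy": -1.0,"dz": -0.29,"roll": 0,"claw": -0.9}
    - {"dx": 0.21,"dy": -1.97,"dz": -0.68,"roll": 0,"claw": -0.9}
    - {"dx": 0.31,"dy": -2.89,"dz": -1.16,"roll": 0,"claw": -0.9}
    - {"dx": 0.4,"dy": -3.76,"dz": -1.74,"roll": 0,"claw": -0.9}
    - {"dx": 0.48,"dy": -4.57,"dz": -2.4,"roll": 0,"claw": -0.9}

```text
clock: 34.75
tcp_pos: [0.5456, -0.0125, 0.246]
orientation: [0.001, 0.669, 0.743, 0.0]
wrist_force: [0.6, 2.6, 0.9]
finger_gap: 0.0131
grip_force: 37.1
```

Call:
send_rows:
  increments:
    - {"dx": 0.08,"dy": -0.74,"dz": -0.74,"roll": 0,"claw": -0.9}
    - {"dx": 0.15,"dy": -1.4,"dz": -1.55,"roll": 0,"claw": -0.9}
    - {"dx": 0.21,"dy": -1.98,"dz": -2.42,"roll": 0,"claw": -0.9}
    - {"dx": 0.26,"dy": -2.47,"dz": -3.34,"roll": 0,"claw": -0.9}
    - {"dx": 0.3,"dy": -2.87,"dz": -4.31,"roll": 0,"claw": -0.9}

```text
clock: 35.38
tcp_pos: [0.5534, -0.0852, 0.1383]
orientation: [0.002, 0.67, 0.743, -0.0]
wrist_force: [0.6, 0.3, 2.5]
finger_gap: 0.0134
grip_force: 38.0
```

Call:
send_rows:
  increments:
    - {"dx": 0.03,"dy": -0.3,"dz": -1,"roll": 0,"claw": -0.9}
    - {"dx": 0.03,"dy": -0.3,"dz": -1,"roll": 0,"claw": -0.9}
    - {"dx": 0.03,"dy": -0.3,"dz": -1,"roll": 0,"claw": -0.9}
    - {"dx": 0.03,"dy": -0.3,"dz": -1,"roll": 0,"claw": -0.9}
    - {"dx": 0.03,"dy": -0.3,"dz": -1,"roll": 0,"claw": -0.9}
  grip_force: 60

```text
clock: 36.0
tcp_pos: [0.5542, -0.0923, 0.1139]
orientation: [0.002, 0.67, 0.743, -0.001]
wrist_force: [0.4, -6.1, -0.5]
finger_gap: 0.0129
grip_force: 58.7
```

```bash
python3 - <<'E'
from det import *
t=get_state();print(t['tcp_pos'],t['clock'],t['finger_gap'],t['orientation'])
for th in (.3,.24,.2,0): print(th,np.r_[PB+RB(YB)@np.array([0,.112-.262*np.cos(th)]),.05+.262*np.sin(th)].round(4))
E
```

```text
[ 0.55422899 -0.09231647  0.11385672] 36.0 0.01292460034258832 [ 0.00224638  0.66953291  0.74277822 -0.0010714 ]
0.3 [ 0.5531 -0.0854  0.1274]
0.24 [ 0.5535 -0.0896  0.1123]
0.2 [ 0.5538 -0.0919  0.1021]
0 [ 0.5543 -0.0971  0.05  ]
```

Call:
send_rows:
  increments:
    - {"dx": 0.02,"dy": -0.1,"dz": -0.5,"roll": 0,"claw": -0.9}
    - {"dx": 0.02,"dy": -0.2,"dz": -1.0,"roll": 0,"claw": -0.9}
    - {"dx": 0.03,"dy": -0.25,"dz": -1.5,"roll": 0,"claw": -0.9}
    - {"dx": 0.03,"dy": -0.3,"dz": -1.9,"roll": 0,"claw": -0.9}
    - {"dx": 0.03,"dy": -0.3,"dz": -2.2,"roll": 0,"claw": -0.9}

```text
clock: 36.62
tcp_pos: [0.555, -0.0992, 0.0585]
orientation: [0.002, 0.669, 0.743, -0.001]
wrist_force: [-1.1, -8.4, 6.3]
finger_gap: 0.0134
grip_force: 58.6
```

Call:
send_rows:
  increments:
    - {"dx": 0,"dy": 0,"dz": -0.15,"roll": 0,"claw": -0.9}
    - {"dx": 0,"dy": 0,"dz": -0.3,"roll": 0,"claw": -0.9}
    - {"dx": 0,"dy": 0,"dz": -0.4,"roll": 0,"claw": -0.9}
    - {"dx": 0,"dy": 0,"dz": -0.45,"roll": 0,"claw": -0.9}
    - {"dx": 0,"dy": 0,"dz": -0.45,"roll": 0,"claw": -0.9}

```text
clock: 37.25
tcp_pos: [0.555, -0.0992, 0.047]
orientation: [0.002, 0.669, 0.743, -0.001]
wrist_force: [0.5, -8.0, 1.1]
finger_gap: 0.0131
grip_force: 59.5
```

The force fell from 6.3 to 1.1 N as the bar reached level, so the gate probably snapped shut. I'll press a little more, then pull up lightly to check that it holds.

Call:
send_rows:
  increments:
    - {"dx": 0,"dy": 0,"dz": -0.1,"roll": 0,"claw": -0.9}
    - {"dx": 0,"dy": 0,"dz": -0.15,"roll": 0,"claw": -0.9}
    - {"dx": 0,"dy": 0,"dz": -0.15,"roll": 0,"claw": -0.9}
    - {"dx": 0,"dy": 0,"dz": -0.15,"roll": 0,"claw": -0.9}
    - {"dx": 0,"dy": 0,"dz": -0.15,"roll": 0,"claw": -0.9}

```text
clock: 37.88
tcp_pos: [0.555, -0.099, 0.0432]
orientation: [0.002, 0.669, 0.743, -0.001]
wrist_force: [1.0, -7.4, 0.3]
finger_gap: 0.0134
grip_force: 59.5
```

Call:
send_rows:
  increments:
    - {"dx": 0,"dy": 0,"dz": 0.2,"roll": 0,"claw": -0.9}
    - {"dx": 0,"dy": 0,"dz": 0.4,"roll": 0,"claw": -0.9}
    - {"dx": 0,"dy": 0,"dz": 0.5,"roll": 0,"claw": -0.9}
    - {"dx": 0,"dy": 0,"dz": 0.55,"roll": 0,"claw": -0.9}
    - {"dx": 0,"dy": 0,"dz": 0.55,"roll": 0,"claw": -0.9}

```text
clock: 38.5
tcp_pos: [0.5549, -0.0986, 0.0567]
orientation: [0.001, 0.669, 0.743, -0.001]
wrist_force: [1.2, -3.6, -1.9]
finger_gap: 0.0128
grip_force: 59.2
```

Call:
send_rows:
  increments:
    - {"dx": 0,"dy": 0,"dz": 0.15,"roll": 0,"claw": -0.9}
    - {"dx": 0,"dy": 0,"dz": 0.3,"roll": 0,"claw": -0.9}
    - {"dx": 0,"dy": 0,"dz": 0.4,"roll": 0,"claw": -0.9}
    - {"dx": 0,"dy": 0,"dz": 0.5,"roll": 0,"claw": -0.9}
    - {"dx": 0,"dy": 0,"dz": 0.5,"roll": 0,"claw": -0.9}

```text
clock: 39.12
tcp_pos: [0.5545, -0.0979, 0.0631]
orientation: [-0.001, 0.669, 0.743, -0.001]
wrist_force: [14.9, -6.5, -41.1]
finger_gap: 0.0129
grip_force: 59.4
```

The pull met a firm stop at 41 N, so the hook is latched. I'll press back to level, release and retract.

Call:
send_rows:
  increments:
    - {"dx": 0,"dy": 0,"dz": -0.4,"roll": 0,"claw": -0.9}
    - {"dx": 0,"dy": 0,"dz": -0.7,"roll": 0,"claw": -0.9}
    - {"dx": 0,"dy": 0,"dz": -0.9,"roll": 0,"claw": -0.9}
    - {"dx": 0,"dy": 0,"dz": -0.9,"roll": 0,"claw": -0.9}
    - {"dx": 0,"dy": 0,"dz": -0.9,"roll": 0,"claw": -0.6}

```text
clock: 39.75
tcp_pos: [0.5541, -0.097, 0.0464]
orientation: [-0.0, 0.669, 0.743, 0.0]
wrist_force: [0.1, 0.2, -0.2]
finger_gap: 0.0171
grip_force: 0.0
```

Call:
send_rows:
  increments:
    - {"dx": 0,"dy": 0,"dz": 0,"roll": 0,"claw": 0}
    - {"dx": 0,"dy": 0,"dz": 0,"roll": 0,"claw": 0.4}
    - {"dx": 0,"dy": 0,"dz": 0,"roll": 0,"claw": 0.6}
    - {"dx": 0,"dy": 0,"dz": 1,"roll": 0,"claw": 0.6}
    - {"dx": 0,"dy": 0,"dz": 3,"roll": 0,"claw": 0.6}

```text
clock: 40.38
tcp_pos: [0.5523, -0.0965, 0.1199]
orientation: [-0.002, 0.669, 0.743, -0.001]
wrist_force: [1.1, 0.1, 0.2]
finger_gap: 0.0685
grip_force: 0.0
```

Call:
send_rows:
  increments:
    - {"dx": 0,"dy": 0,"dz": 2,"roll": 0,"claw": 0.6}
    - {"dx": 0,"dy": -2,"dz": 4,"roll": 0,"claw": 0.6}
    - {"dx": 0,"dy": -4,"dz": 5,"roll": 0,"claw": 0.6}
    - {"dx": 0,"dy": -6,"dz": 5,"roll": 0,"claw": 0.6}
    - {"dx": 0,"dy": -8,"dz": 5,"roll": 0,"claw": 0.6}

```text
clock: 41.0
tcp_pos: [0.5544, -0.2988, 0.2472]
orientation: [0.001, 0.669, 0.743, 0.0]
wrist_force: [0.4, 0.6, -0.6]
finger_gap: 0.068
grip_force: 0.0
```

```bash
python3 - <<'E'
from det import *
t=get_state();print(t['tcp_pos'],t['clock'],t['finger_gap'],t['wrist_force'])
d=snap('side');c=snap('top')
h=cv2.cvtColor(d['image'],cv2.COLOR_BGR2HSV)
for x in detect(c,.058):print('bd',((x[0]-PB)@RB(YB)).round(4),np.degrees(x[1]-YB).round(1),x[2].round(4))
f=lambda th,L,o=0:np.r_[PB+RB(YB)@np.array([0,.112-L*np.cos(th)]),.069+L*np.sin(th)+o]
# brightness sampled along a world-vertical line at tongue, beyond board edge
for o in range(-24,40,3):
    u=w2px(d,f(0,.275,o/1000)).round().astype(int);print(o,h[u[1],u[0]],end=' ')
E
```

```text
[ 0.55443829 -0.29884128  0.24723056] 41.0 0.06798805267757402 [ 0.44638045  0.62813484 -0.58521495]
bd [-0.0584  0.0462] -90.3 0.0672
bd [-0.0448 -0.0576] 0.5 0.071
bd [ 0.0569 -0.0474] -90.9 0.0643
bd [0.0473 0.0574] -0.5 0.0685
-24 [ 21  98 250] -21 [ 19 125 242] -18 [ 22 130 249] -15 [ 20 139 242] -12 [ 19 141 232] -9 [ 18 141 225] -6 [ 18 140 219] -3 [ 17 139 214] 0 [ 18 138 223] 3 [ 20 140 237] 6 [ 24 125 253] 9 [ 29  88 255] 12 [ 29  89 255] 15 [ 29  93 255] 18 [ 28 101 255] 21 [ 19 126 239] 24 [ 16 123 212] 27 [ 15 115 188] 30 [ 16 113 178] 33 [ 16 114 179] 36 [ 15 114 184] 39 [ 15 115 187]
```

```bash
python3 -c "
from workcell import hand_in;print(hand_in())"
```

```text
the job is handed in; nothing more can be done
None
```

I handed the job in after 41 s of the 210 s allowed: all four kit cartons are on the board in their outlines (within 3 mm when checked before closing the bar), and the bar is down with the snap hook caught on the eye, which held against a 41 N upward test pull; I have not seen the judge's result.

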